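# Pack the spice carrier and latch its keeper bar

## Robot

A 6-joint arm with a two-finger parallel gripper is mounted at the origin on a cart in front of the work surface, level with it; the furniture and walls round the work are solid. World frame = base frame: x ahead of the robot, y to its left, z up, the work surface at z = 0. Lengths are in mm, angles in rad, forces in N, time in s.
With the tool pointing down it reaches from about 325 to 775 mm from the base axis. Payload 5.5 kg.
Tool frame: the origin (TCP) lies at the very end of the fingers, on their centre line; the grasp point (between the pads) lies behind it (robot.pinch_z is the z of the grasp point in the tool frame, in mm); z points along the fingers, y is the line along which they close (so a half turn about z gives the same grasp; the last joint's range is limited). The gripper opens to 88 mm and grips with 3 to 60 N. Pads are 20 mm wide; open, the fingers measure 115 mm over their backs; the gripper's body (75 mm by 178 mm) begins 61 mm behind the grasp point.
Start: joints at [1.049, 0.091, 1.231, -0, 1.82, -0.057], TCP at [268.953, 536.359, 222.631] pointing down, gripper open.
Joint ranges: [-2.87, 2.87], [-0.86, 2.18], [0.17, 2.46], [-1.51, 4.65], [0.06, 2.69], [-2.65, 2.65]. Speed limits (rad/s): [2.57, 2.57, 3.01, 3.14, 3.14, 3.14].

## Interface

Orientations are given as [roll, pitch, yaw] about the fixed x, y, z axes, in that order (R = Rz(yaw) Ry(pitch) Rx(roll)).
In Python, from rig import readout, optics, robot, finder gives the robot as it stands.
- The arm moves only by the tool send_rows, never from a script. Its argument "plan" is a list of rows, each an object with "gripper": the closure, from 0 (fully open) to 1 (shut); "delta_pos": the shift along the tool's x, y, z normalised to -1 to 1, where 1 is 500 mm, a list of three; "dr": the turn, a rotation vector about the tool's x, y, z normalised to -1 to 1, where 1 is 90 degrees, a list of three. A call has 1 to 10 rows; each row shifts and turns the commanded pose from where the row before left it, along the tool's axes as they then stand; what a row does not reach is not made up. A row lasts 1/8 s, in which the tool goes at most 62.5 mm and 10.7 degrees, less where a joint would pass 70% of its speed; a pose out of reach is approached as far as the arm can. A call with a number of a shift or a turn outside -1 to 1 is refused whole. A call with a gripper value outside its range is refused whole. The fingers move at their own pace and stop on an object; the grip force is fixed at half the most. Time passes only in rows, so rows that do not move let the fingers close. It gives the time, the measured TCP pose, the force, the opening and the grip force at its end, in the units of the state.
- readout.state(): the state, without advancing time (a new reading comes with each control period).
- optics.get_image(name): name is "side" or "top" or "wrist"; returns the picture (400x640x3 uint8, red, green, blue); there is no depth.
- optics.get_calibration(name): a dict with "fx", "fy", "cx", "cy" (pixels), "world_from_camera" (4x4, takes a point from camera to world coordinates); the wrist camera has in their place "hand_eye" (4x4, takes a point from camera to tool coordinates, whose origin is the TCP and whose axes are the flange's). Camera axes: x right, y up, looking along -z (the intrinsics and any distortion apply to the point x, -y, -z); pixel columns grow to the right and rows downward; lengths in mm; the calibration is good to about 2 mm. A picture is of the moment at which its call begins: read the wrist's pose just before it. get_calibration takes no time and is no camera call.
- robot.hand_in(): hands the job in; it is judged then, once.
Trained networks look in the newest picture that a camera, given by its name, has taken for a name from the list of things; names that differ only in an ending like _2 or _b are one class to them, and where a whole thing is asked for, a point or a joint stands for the part that bears it (a point fixed in the world has none). Each returns a list of dicts, best first, with "confidence" (0 to 1); they miss things now and then, are a little off and sometimes report something else, mostly with a low value. They report only what shows in the picture. A call takes as long as a camera call. They do not tell look-alikes from the thing itself.
- finder.outline_of(name, camera): "region" (400x640 bool, what is visible of it) and "bbox" ([centre column, centre row, width, height] in pixels, round what is visible of it).
The state is a dict: "time": time; "qpos": joint angles; "joint_velocities": joint speeds; "effort": joint torques, N m; "tool_pos": TCP position; "orientation": TCP orientation; "force": force on the tool from outside, world axes, zero at the start; "ft_torque": the same for the moment, N m; "gripper_width": opening from 0.0 (shut) to 1.0 (fully open); "grasp_force": force on a finger pad.
Only numpy, scipy, OpenCV 4.12 (cv2) and the standard library are available. Lean on these libraries where they do the work, as an engineer would, in place of code of your own. Each camera call takes 0.05 s, during which the arm holds its last target. There are 200 camera calls.

## Task

Pack the wooden spice carrier so that it can be carried to the table: fill its three numbered pockets one after the other from the bar's hinge towards the catch, so that your hand never works between the raised bar and a packed jar - first the honey jar in pocket 1, then the salt shaker in pocket 2, last the tall spice jar in pocket 3 - lowering each one gently (no dropping) until it stands upright on its pocket's floor. Then swing the hinged keeper bar down over the lids, press it home until it snaps into its catch, and let go. Keep the jars upright all the time, and do not push about or knock over the other things on the worktop.

Things in the scene. Friction and masses are not known exactly. Their poses are not given: they have to be found in the camera images.
- spice_carrier: Light wooden carrier, fixed, 88 mm wide (x), 221 mm long (y), end boards 118 mm high. Origin: centre of its underside; x to its back, y from the bar's hinge to its catch, z up. Three round pockets in a row at x = 0: bores through a gallery board (48 to 60 mm above the worktop) over stepped floors, numbered by one to three brass tacks on its front edge, 1 next to the hinge.
- pocket_1 (a point): centre of the floor of pocket 1 (for the honey jar), floor 44 mm above the worktop, bore 56 mm, 58.5 mm from the carrier's middle towards the hinge; axes like the carrier's
- pocket_2 (a point): centre of the floor of pocket 2 (for the salt shaker), floor 29 mm above the worktop, bore 50 mm, 2.5 mm from the carrier's middle towards the catch; axes like the carrier's
- pocket_3 (a point): centre of the floor of pocket 3 (for the spice jar), floor 10 mm above the worktop, bore 51 mm, 61 mm from the carrier's middle towards the catch; axes like the carrier's
- keeper_bar (a joint): angle of the keeper bar, a round steel rod 10 mm thick hinged at the carrier's -y end; 0 is shut (level, 4 mm over the lids, held under the two sprung balls of the catch on the +y end board), 1.57 stands upright, more leans outward past the hinge. It stays where it is left. The catch takes about 5 N at the tab in the last 10 mm of travel.
- bar_tab (a point): centre of the black plastic finger tab at the free end of the keeper bar, 12 mm wide (along the hinge axis), 28 mm long, 10 mm thick; 235 mm from the hinge axis, 26 mm beyond the catch. The bar can be pinched near this end across the carrier's x from above at any angle, and swivels between the fingers.
- bar_hinge (a point): centre of the keeper bar's hinge pin, 128 mm above the worktop; the pin runs along the carrier's x
- honey_jar: small squat jar of amber honey with a dark lid, 75 mm high, 44 x 50 mm wide, lid 49 mm across; origin at the centre of its underside, z up
- salt_shaker: glass salt shaker with a grey domed cap, 90 mm high, 44 mm across, cap (the top 20 mm) 34 mm across; origin at the centre of its underside, z up
- spice_jar: slender glass spice jar with a red cap, 109 mm high, 44 mm across; origin at the centre of its underside, z up
- pepper_mill: bystander: turned dark wooden pepper mill, 190 mm high, 58 mm across; origin at the centre of its underside
- lemon: bystander: lemon, 71 x 53 x 51 mm; origin at its underside
- kitchen_timer: bystander: white round kitchen timer, 65 mm across, 39 mm high; origin at the centre of its underside
- tin: bystander: low food tin, 75 mm across, 58 mm high; origin at the centre of its underside
- cup: bystander: small white cup, 51 mm high, 62 mm across, 92 mm over its handle; origin at the centre of its underside
- mug: bystander: white mug, 95 mm high, 92 mm across, 127 mm over its handle; origin at the centre of its underside
- peeler: bystander: dark green peeler lying flat, 170 x 25 x 18 mm, long side along its x; origin at its underside
Things that resemble listed ones, but are neither listed nor needed, are in the scene too. Of the things that look like the salt_shaker, the middle-sized one is meant. Leave any green look-alike of the spice_jar alone.

How it is judged (in metres and radians):
On the way, in this order (a step that is already met when the one before it is completed fails the run):
1. the honey jar stands in pocket 1, the bar still open (horizontal distance between honey_jar and pocket_1 below 0.007 m and z of honey_jar in the frame of pocket_1 between -0.004 and 0.004 m and angle between honey_jar's own z axis and vertical below 0.1 rad and value of joint keeper_bar above 0.5 rad), for 0.2 s.
2. the salt shaker stands in pocket 2, the bar still open (horizontal distance between salt_shaker and pocket_2 below 0.007 m and z of salt_shaker in the frame of pocket_2 between -0.004 and 0.004 m and angle between salt_shaker's own z axis and vertical below 0.1 rad and value of joint keeper_bar above 0.5 rad), for 0.2 s.
3. the spice jar stands in pocket 3, the bar still open (horizontal distance between spice_jar and pocket_3 below 0.007 m and z of spice_jar in the frame of pocket_3 between -0.004 and 0.004 m and angle between spice_jar's own z axis and vertical below 0.1 rad and value of joint keeper_bar above 0.5 rad), for 0.2 s.
4. the keeper bar has snapped home into its catch (value of joint keeper_bar below 0.012 rad), for 0.2 s.
At the end, for the whole second after the job is handed in: Honey jar, salt shaker and spice jar stand at rest in pockets 1, 2 and 3 (each within 7 mm of the pocket's centre, within 4 mm of its floor, tilted less than 0.1 rad) and the keeper bar is held in its catch (joint below 0.012 rad) (horizontal distance between honey_jar and pocket_1 below 0.007 m and z of honey_jar in the frame of pocket_1 between -0.004 and 0.004 m and angle between each of honey_jar, salt_shaker, spice_jar's own z axis and vertical below 0.1 rad and horizontal distance between salt_shaker and pocket_2 below 0.007 m and z of salt_shaker in the frame of pocket_2 between -0.004 and 0.004 m and horizontal distance between spice_jar and pocket_3 below 0.007 m and z of spice_jar in the frame of pocket_3 between -0.004 and 0.004 m and value of joint keeper_bar below 0.012 rad and linear speed of each of honey_jar, salt_shaker, spice_jar below 0.02 m/s); the robot touches nothing.
It fails at once if a bystander (pepper mill, lemon, kitchen timer, tin, cup, mug, peeler) is pushed more than 20 mm (distance of any of pepper_mill, lemon, kitchen_timer, tin, cup, mug, peeler from where it was at the start of the episode above 0.02 m).
It fails at once if a jar is tipped (over 0.6 rad) (angle between any of honey_jar, salt_shaker, spice_jar's own z axis and vertical above 0.6 rad).
It fails at once if a jar is dropped into its pocket (faster than 0.4 m/s within 20 mm of its floor) ((horizontal distance between honey_jar and pocket_1 below 0.012 m and z of honey_jar in the frame of pocket_1 below 0.02 m and linear speed of honey_jar above 0.4 m/s) or (horizontal distance between salt_shaker and pocket_2 below 0.012 m and z of salt_shaker in the frame of pocket_2 below 0.02 m and linear speed of salt_shaker above 0.4 m/s) or (horizontal distance between spice_jar and pocket_3 below 0.012 m and z of spice_jar in the frame of pocket_3 below 0.02 m and linear speed of spice_jar above 0.4 m/s)).
It also fails if it takes over 72 s, if anything falls off the work surface, if the arm or the gripper's body presses on something with over 40 N, if the wrist force passes 120 N, or if a joint passes its speed limit or range.

## Working session

There is one attempt and no reset: what is moved stays moved. The work goes in short steps, Python scripts to look and compute and a tool call to move; the robot and the scene stay as the last step left them, time stands still between calls to the robot, and variables do not carry over. Pictures are saved under pics/ and viewed, at most 10 in all, crops included, and the job is handed in when it is done.

Besides the shell and the picture viewer there is one more tool, called after "Call:" by a JSON object that holds its "method" and its "body". send_rows: Moves the arm, as the interface text tells. Its arguments: {"type":"object","properties":{"plan":{"type":"array"}},"required":["plan"]}

```bash
mkdir -p pics; ls
cat > h.py <<'E'
import numpy as np, cv2
from rig import readout, optics, robot, finder
from scipy.spatial.transform import Rotation as Ro
def cal(n):
    c=optics.get_calibration(n)
    if n=="wrist":
        s=readout.state(); T=np.eye(4); T[:3,:3]=Ro.from_euler('xyz',s['orientation']).as_matrix(); T[:3,3]=s['tool_pos']
        M=T@np.array(c['hand_eye'])
    else: M=np.array(c['world_from_camera'])
    return c,M
def ray(c,M,u,v):
    d=np.array([(u-c['cx'])/c['fx'],-(v-c['cy'])/c['fy'],-1.0]); return M[:3,3],M[:3,:3]@d
def at_z(c,M,u,v,z):
    o,d=ray(c,M,u,v); return o+d*(z-o[2])/d[2]
def proj(c,M,p):
    q=np.linalg.inv(M)@np.append(p,1); return c['cx']+c['fx']*q[0]/-q[2], c['cy']-c['fy']*q[1]/-q[2]
def tri(r1,r2):
    (o1,d1),(o2,d2)=r1,r2; d1=d1/np.linalg.norm(d1);d2=d2/np.linalg.norm(d2)
    A=np.stack([d1,-d2],1); t=np.linalg.lstsq(A,o2-o1,rcond=None)[0]
    p,q=o1+t[0]*d1,o2+t[1]*d2; return (p+q)/2,np.linalg.norm(p-q)
def snap(n,f=None):
    im=optics.get_image(n)
    if f: cv2.imwrite('pics/'+f,cv2.cvtColor(im,cv2.COLOR_RGB2BGR))
    return im
E
python3 - <<'E'
from h import *
print({k:np.round(v,3) for k,v in readout.state().items()}, robot.pinch_z)
for n in ['top','side','wrist']:
    c,M=cal(n); print(n,{k:v for k,v in c.items() if k not in('world_from_camera','hand_eye')},np.round(M,3).tolist())
ims=[snap(n,n+'0.png') for n in ['top','side']]; snap('wrist','wrist0.png')
for n in ['top','side']:
  for t in ['spice_carrier','honey_jar','salt_shaker','spice_jar','bar_tab','keeper_bar','pepper_mill','lemon','kitchen_timer','tin','cup','mug','peeler']:
    print(n,t,[(round(r['confidence'],2),np.round(r['bbox']).astype(int).tolist()) for r in finder.outline_of(t,n)])
E
```

```text
pics
{'time': np.float64(0.0), 'qpos': array([ 1.049,  0.092,  1.232, -0.   ,  1.82 , -0.057]), 'joint_velocities': array([-0.   ,  0.   ,  0.   , -0.   ,  0.   ,  0.002]), 'effort': array([-0.0000e+00, -4.4644e+01, -4.0646e+01,  7.0000e-02,  2.9000e-02,
       -0.0000e+00]), 'tool_pos': array([268.81 , 536.099, 221.517]), 'orientation': array([-3.14 , -0.   ,  2.677]), 'force': array([-0.3  , -0.444, -0.125]), 'ft_torque': array([ 0.029,  0.031, -0.036]), 'grasp_force': np.float64(0.0), 'gripper_width': np.float64(1.002)} -18.700000000000003
top {'fx': 399.9073624598593, 'fy': 399.9073624598593, 'cx': 316.2419208994079, 'cy': 203.58396695179394} [[-0.035, 0.927, -0.373, -68.294], [-0.999, -0.031, 0.016, 78.868], [0.003, 0.373, 0.928, 1448.666], [0.0, 0.0, 0.0, 1.0]]
side {'fx': 420.49109704631724, 'fy': 420.49109704631724, 'cx': 317.79666830197795, 'cy': 195.13342145180988} [[-0.92, 0.184, -0.346, -147.268], [-0.392, -0.447, 0.804, 1424.968], [-0.007, 0.876, 0.483, 944.543], [0.0, 0.0, 0.0, 1.0]]
wrist {'fx': 312.3963457124995, 'fy': 312.3963457124995, 'cx': 320.5460446682685, 'cy':
[... 944 characters left out ...]
.41, [264, 229, 13, 11])]
side spice_carrier [(0.7, [342, 156, 40, 92])]
side honey_jar [(0.52, [284, 258, 13, 21])]
side salt_shaker [(0.78, [237, 277, 14, 42]), (0.66, [251, 296, 11, 21]), (0.64, [306, 238, 11, 21])]
side spice_jar []
side bar_tab [(0.57, [307, 239, 16, 17]), (0.48, [355, 137, 13, 50])]
side keeper_bar []
side pepper_mill [(0.65, [286, 217, 13, 46]), (0.35, [306, 239, 10, 19])]
side lemon [(0.67, [267, 244, 18, 13])]
side kitchen_timer [(0.63, [255, 259, 19, 18])]
side tin [(0.59, [281, 284, 23, 32]), (0.51, [342, 156, 39, 92]), (0.23, [283, 259, 14, 26])]
side cup []
side mug [(0.53, [355, 162, 15, 17])]
side peeler [(0.52, [278, 283, 20, 31]), (0.41, [336, 224, 16, 26])]
```

Run:
```python
import cv2
a=cv2.imread('pics/top0.png')[150:270,160:500]; cv2.imwrite('pics/topc.png',cv2.resize(a,None,fx=2.35,fy=2.35,interpolation=3))
a=cv2.imread('pics/side0.png')[90:330,200:420]; cv2.imwrite('pics/sidec.png',cv2.resize(a,None,fx=2.5,fy=2.5,interpolation=3))
```

```text
(no output)
```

View pics/topc.png

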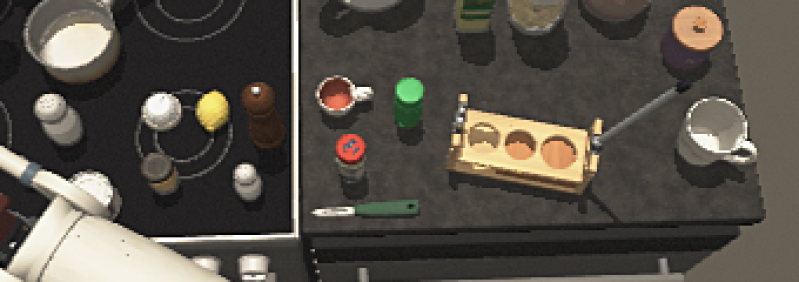

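View pics/sidec.png

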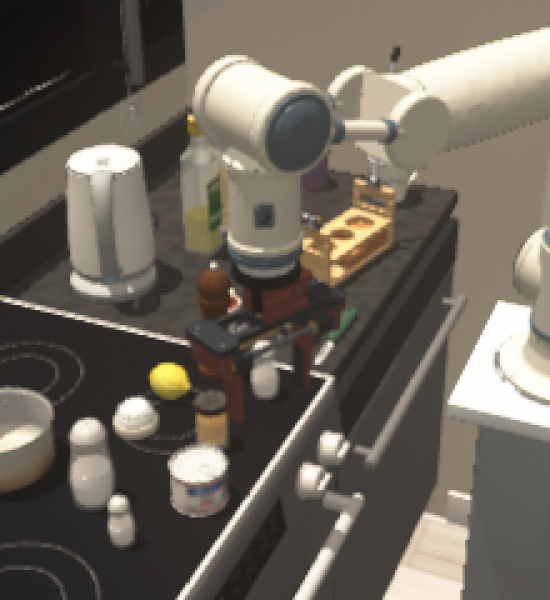

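View pics/wrist0.png

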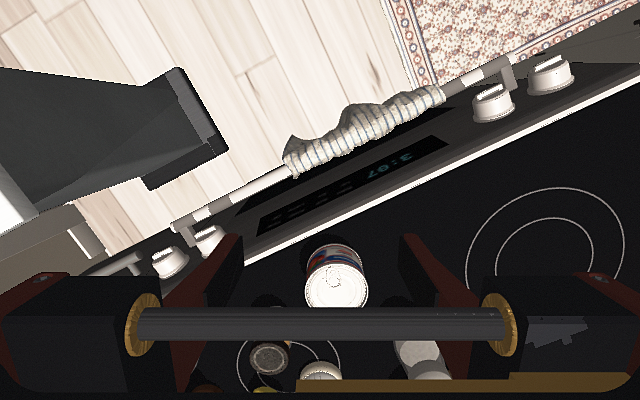

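The top view shows the carrier at about (404,207), with its hinge on the right (-y) and the bar leaning outward. The honey jar is at (227,224), the red spice jar at (310,219) and a green look-alike to the right of it. There are three shakers; the middle-sized one is at (264,228) in the top view and (306,238) in the side view. The wrist view shows the tin below the gripper and the honey lid at (269,358).

Run:
```python
from h import *
ct,Mt=cal('top'); cs,Ms=cal('side')
def tr(a,b): p,e=tri(ray(ct,Mt,*a),ray(cs,Ms,*b)); return np.round(p),round(e,1)
for n,a,b in [('honey',(227,224),(284,258)),('salt',(264,228),(306,239)),('mill',(273,198),(286,217)),('lemon',(251,197),(267,244)),('timer',(230,200),(255,259)),('tin',(201,232),(281,284))]: print(n,*tr(a,b))
for n,a,z in [('honey',(227,224),38),('salt',(264,228),45),('spice',(310,219),55),('spicecap',(160+351/2.35,150+147/2.35),107),('green',(335,194),55),('carrier',(404,207),59),('hinge1front',(160+592/2.35,150+130/2.35),118),('tab',(160+684/2.35,150+87/2.35),230),('tab',(160+684/2.35,150+87/2.35),260),('mug',(466,205),47),('cup',(308,192),25),('peeler',(320,238),9),('purplejar',(160+697/2.35,150+30/2.35),90)]:
  print(n,np.round(at_z(ct,Mt,*a,z)))
for n,u,v in [('p3',484,136),('p2',520,145),('p1',560,152)]: print(n,np.round(at_z(ct,Mt,160+u/2.35,150+v/2.35,60),1))
```

```text
honey [427. 389.  44.] 3.9
salt [407. 251.  43.] 1.8
mill [505. 214.  94.] 4.1
lemon [543. 307.  19.] 2.4
timer [543. 391.   6.] 10.0
tin [398. 487.  20.] 13.8
honey [428. 390.  38.]
salt [405. 251.  45.]
spice [431.  80.  55.]
spicecap [437.  82. 107.]
green [528. -17.  55.]
carrier [ 465. -272.   59.]
hinge1front [ 448. -286.  118.]
tab [ 466. -395.  230.]
tab [ 453. -383.  260.]
mug [ 470. -510.   47.]
cup [553.  85.  25.]
peeler [370.  45.   9.]
purplejar [ 628. -487.   90.]
p3 [ 466.  -129.6   60. ]
p2 [ 448.9 -185.2   60. ]
p1 [ 435.  -247.1   60. ]
```

```bash
cat >> h.py <<'E'
import json
def plan(tx,ty,tz,yaw,g,n,start=None,rnd=3):
    """rows taking tool-down pose (current measured or start=[x,y,z,yaw]) to target in n rows"""
    s=readout.state(); p=np.array(start[:3] if start else s['tool_pos'],float); y=start[3] if start else s['orientation'][2]
    t=np.array([tx,ty,tz],float); rows=[]
    for i in range(n):
        k=n-i; dy=(yaw-y+np.pi)%(2*np.pi)-np.pi; d=(t-p)/k; c,sn=np.cos(y),np.sin(y)
        R=np.array([[c,sn,0],[sn,-c,0],[0,0,-1]])
        q=np.round(R.T@d/500,rnd); r=round(-dy/k/(np.pi/2),rnd)
        rows.append({"gripper":g,"delta_pos":[float(v) for v in q],"dr":[0,0,float(r)]})
        p=p+R@q*500; y-=r*np.pi/2
    print(json.dumps(rows)); return [*p,y]
E
python3 -c "
from h import *
print(plan(427,389,222,1.86,0,6,[268.95,536.36,222.63,2.677]))"
```

```text
[{"gripper": 0, "delta_pos": [-0.069, -0.02, 0.0], "dr": [0, 0, 0.087]}, {"gripper": 0, "delta_pos": [-0.071, -0.011, 0.0], "dr": [0, 0, 0.087]}, {"gripper": 0, "delta_pos": [-0.072, -0.001, 0.0], "dr": [0, 0, 0.087]}, {"gripper": 0, "delta_pos": [-0.072, 0.009, 0.0], "dr": [0, 0, 0.086]}, {"gripper": 0, "delta_pos": [-0.07, 0.019, 0.001], "dr": [0, 0, 0.087]}, {"gripper": 0, "delta_pos": [-0.066, 0.027, 0.0], "dr": [0, 0, 0.086]}]
[np.float64(426.87646997723397), np.float64(388.931794262239), np.float64(222.13), 1.860185910066654]
```

Call:
{"method": "send_rows", "body": {"plan": [{"gripper":0,"delta_pos":[-0.069,-0.02,0.0],"dr":[0,0,0.087]},{"gripper":0,"delta_pos":[-0.071,-0.011,0.0],"dr":[0,0,0.087]},{"gripper":0,"delta_pos":[-0.072,-0.001,0.0],"dr":[0,0,0.087]},{"gripper":0,"delta_pos":[-0.072,0.009,0.0],"dr":[0,0,0.086]},{"gripper":0,"delta_pos":[-0.07,0.019,0.001],"dr":[0,0,0.087]},{"gripper":0,"delta_pos":[-0.066,0.027,0.0],"dr":[0,0,0.086]},{"gripper":0,"delta_pos":[0,0,0],"dr":[0,0,0]},{"gripper":0,"delta_pos":[0,0,0],"dr":[0,0,0]}]}}

```text
time: 2.45
tool_pos: [426.5, 389.2, 222.2]
orientation: [-3.141, -0.0, 1.861]
force: [-0.7, 0.4, 0.7]
gripper_width: 0.998
grasp_force: 0.0
```

```bash
cat >> h.py <<'E'
def look(name,f,zt=None):
    c,M=cal('wrist'); im=snap('wrist',f); R=finder.outline_of(name,'wrist')
    for r in R:
        b=r['bbox']; print(name,round(r['confidence'],2),np.round(b).astype(int).tolist(), 'at z',zt,np.round(at_z(c,M,b[0],b[1],zt),1) if zt is not None else '')
    return c,M,im,R
E
python3 - <<'E'
from h import *
s=readout.state();print(s['time'],np.round(s['tool_pos'],1),np.round(s['orientation'],3))
c,M,im,R=look('honey_jar','w1.png',70)
for z in (70,0): print(proj(c,M,[427,389,z]))
E
```

```text
2.45 [426.5 389.2 222.2] [-3.141 -0.     1.861]
honey_jar 0.66 [320, 185, 43, 57] at z 70 [426.3 390.7  70. ]
(np.float64(320.587304697769), np.float64(187.09920218212778))
(np.float64(320.60013509457747), np.float64(173.9332945419819))
```

View pics/w1.png

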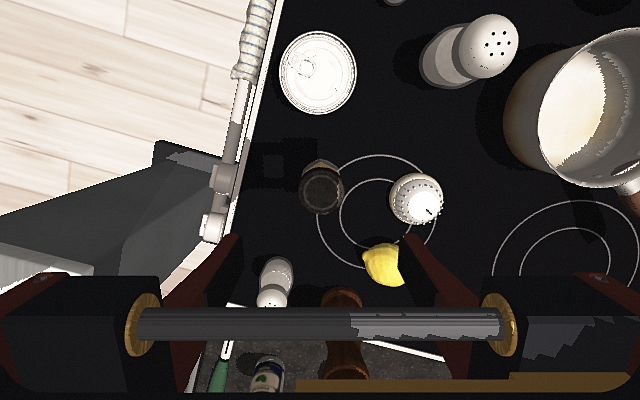

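The honey lid is centred at about (321,191), directly under the tool. The tin is at (318,72), the timer at (416,200) and the lemon at (385,265). All are clear of the closing line.

Run:
```python
from h import *
c,M=cal('wrist'); o=at_z(c,M,321,191,75); print(o)
e=plan(*o[:2],130,1.861,0,3,[426.7,389.1,222.2,1.861]); print(e)
```

```text
[427.87667186 386.75085731  75.        ]
[{"gripper": 0, "delta_pos": [-0.002, 0.0, 0.061], "dr": [0, 0, -0.0]}, {"gripper": 0, "delta_pos": [-0.002, 0.0, 0.062], "dr": [0, 0, -0.0]}, {"gripper": 0, "delta_pos": [-0.001, 0.001, 0.061], "dr": [0, 0, -0.0]}]
[np.float64(427.8944612768504), np.float64(386.8476096568079), np.float64(130.2), 1.861]
```

Call:
{"method": "send_rows", "body": {"plan": [{"gripper":0,"delta_pos":[-0.002,0.0,0.061],"dr":[0,0,0]},{"gripper":0,"delta_pos":[-0.002,0.0,0.062],"dr":[0,0,0]},{"gripper":0,"delta_pos":[-0.001,0.001,0.061],"dr":[0,0,0]},{"gripper":0,"delta_pos":[0,0,0],"dr":[0,0,0]},{"gripper":0,"delta_pos":[0,0,0],"dr":[0,0,0]}]}}

```text
time: 3.18
tool_pos: [428.0, 387.4, 131.6]
orientation: [3.14, -0.001, 1.861]
force: [-0.2, 0.1, 0.2]
gripper_width: 0.994
grasp_force: 0.0
```

Run:
```python
from h import *
s=readout.state();print(s['time'],np.round(s['tool_pos'],1),np.round(s['orientation'],3))
c,M,im,R=look('honey_jar','w2.png',75)
np.save('w1.npy',0)
if R:
  m=R[0]['region']; ys,xs=np.nonzero(m); print(ys.min(),ys.max(),xs.min(),xs.max())
  # widths per row
  print([(int(y),int(xs[ys==y].min()),int(xs[ys==y].max())) for y in range(ys.min(),ys.max()+1,6)])
```

```text
3.175 [428.  387.4 131.6] [ 3.140e+00 -1.000e-03  1.861e+00]
```

View pics/w2.png

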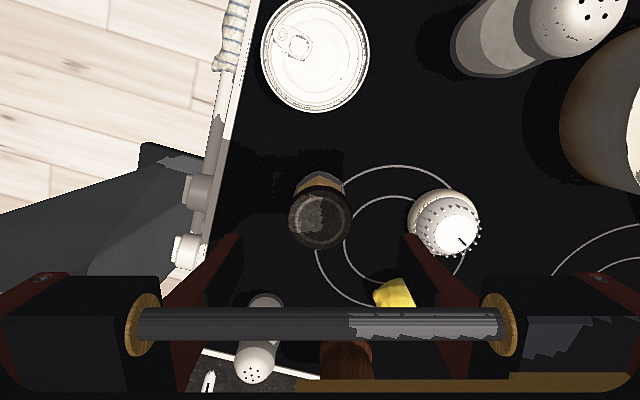

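Run:
```python
from h import *
c,M=cal('wrist'); print(at_z(c,M,320,219,75))
H=np.array(c['hand_eye']); T=np.eye(4); T[:3,:3]=Ro.from_euler('xyz',[-3.141,0,1.861]).as_matrix(); T[:3,3]=[426.5,389.2,222.2]
print(tri(ray(c,M,320,219),ray(c,T@H,321,191)))
e=plan(428.0,386,22,1.861,0,4,[427.9,386.85,130.5,1.861]); print(e)
```

```text
[429.19946117 385.79470789  75.        ]
(array([428.06585378, 388.11464147,  82.24568482]), np.float64(0.8267994544289352))
[{"gripper": 0, "delta_pos": [-0.0, -0.0, 0.054], "dr": [0, 0, -0.0]}, {"gripper": 0, "delta_pos": [-0.001, -0.0, 0.054], "dr": [0, 0, -0.0]}, {"gripper": 0, "delta_pos": [-0.0, -0.0, 0.054], "dr": [0, 0, -0.0]}, {"gripper": 0, "delta_pos": [-0.001, -0.0, 0.055], "dr": [0, 0, -0.0]}]
[np.float64(428.18614738777376), np.float64(385.89181438516846), np.float64(22.0), 1.861]
```

Call:
{"method": "send_rows", "body": {"plan": [{"gripper":0,"delta_pos":[0,0,0.054],"dr":[0,0,0]},{"gripper":0,"delta_pos":[-0.001,0.001,0.054],"dr":[0,0,0]},{"gripper":0,"delta_pos":[0,0,0.054],"dr":[0,0,0]},{"gripper":0,"delta_pos":[-0.001,0,0.055],"dr":[0,0,0]},{"gripper":0,"delta_pos":[0,0,0],"dr":[0,0,0]},{"gripper":1,"delta_pos":[0,0,0],"dr":[0,0,0]},{"gripper":1,"delta_pos":[0,0,0],"dr":[0,0,0]},{"gripper":1,"delta_pos":[0,0,0],"dr":[0,0,0]},{"gripper":1,"delta_pos":[0,0,0],"dr":[0,0,0]},{"gripper":1,"delta_pos":[0,0,0],"dr":[0,0,0]}]}}

```text
time: 4.53
tool_pos: [428.9, 386.0, 22.1]
orientation: [3.141, -0.0, 1.86]
force: [0.0, -0.3, 2.5]
gripper_width: 0.548
grasp_force: 30.0
```

Run:
```python
from h import *
e=plan(428.2,386,240,1.861,1,5,[428.2,386,22,1.861])
e=plan(345,-190,250,0,1,15,e); print(e)
```

```text
[{"gripper": 1, "delta_pos": [0.0, 0.0, -0.087], "dr": [0, 0, -0.0]}, {"gripper": 1, "delta_pos": [0.0, 0.0, -0.087], "dr": [0, 0, -0.0]}, {"gripper": 1, "delta_pos": [0.0, 0.0, -0.087], "dr": [0, 0, -0.0]}, {"gripper": 1, "delta_pos": [0.0, 0.0, -0.088], "dr": [0, 0, -0.0]}, {"gripper": 1, "delta_pos": [0.0, 0.0, -0.087], "dr": [0, 0, -0.0]}]
[{"gripper": 1, "delta_pos": [-0.07, -0.033, -0.001], "dr": [0, 0, 0.079]}, {"gripper": 1, "delta_pos": [-0.074, -0.024, -0.001], "dr": [0, 0, 0.079]}, {"gripper": 1, "delta_pos": [-0.076, -0.014, -0.001], "dr": [0, 0, 0.079]}, {"gripper": 1, "delta_pos": [-0.077, -0.005, -0.001], "dr": [0, 0, 0.079]}, {"gripper": 1, "delta_pos": [-0.078, 0.005, -0.001], "dr": [0, 0, 0.079]}, {"gripper": 1, "delta_pos": [-0.076, 0.014, -0.002], "dr": [0, 0, 0.079]}, {"gripper": 1, "delta_pos": [-0.074, 0.024, -0.001], "dr": [0, 0, 0.079]}, {"gripper": 1, "delta_pos": [-0.07, 0.033, -0.002], "dr": [0, 0, 0.079]}, {"gripper": 1, "delta_pos": [-0.066, 0.041, -0.001], "dr": [0, 0, 0.079]}, {"gripper": 1, "delta_pos": [-0.06, 0.049, -0.002], "dr": [0, 0, 0.079]}, {"gripper": 1, "delta_pos": [-0.054, 0.056, -0.001], "dr": [0, 0, 0.079]}, {"gripper": 1, "delta_pos": [-0.046, 0.062, -0.002], "dr": [0, 0, 0.079]}, {"gripper": 1, "delta_pos": [-0.038, 0.068, -0.001], "dr": [0, 0, 0.079]}, {"gripper": 1, "delta_pos": [-0.03, 0.072, -0.002], "dr": [0, 0, 0.079]}, {"gripper": 1, "delta_pos": [-0.02, 0.075, -0.001], "dr": [0, 0, 0.079]}]
[np.float64(344.9424065348478), np.float64(-189.97061437396633), np.float64(250.0), -0.00039364725195295547]
```

Call:
{"method": "send_rows", "body": {"plan": [{"gripper":1,"delta_pos":[0.0,0.0,-0.047],"dr":[0,0,0]},{"gripper":1,"delta_pos":[0.0,0.0,-0.087],"dr":[0,0,0]},{"gripper":1,"delta_pos":[0.0,0.0,-0.087],"dr":[0,0,0]},{"gripper":1,"delta_pos":[0.0,0.0,-0.088],"dr":[0,0,0]},{"gripper":1,"delta_pos":[0.0,0.0,-0.087],"dr":[0,0,0]},{"gripper":1,"delta_pos":[0.0,0.0,-0.04],"dr":[0,0,0]}]}}

```text
time: 5.28
tool_pos: [429.2, 386.1, 242.7]
orientation: [3.138, -0.001, 1.86]
force: [0.4, 0.4, -2.0]
gripper_width: 0.556
grasp_force: 30.0
```

Call:
{"method": "send_rows", "body": {"plan": [{"gripper":1,"delta_pos":[-0.07,-0.033,-0.001],"dr":[0,0,0.079]},{"gripper":1,"delta_pos":[-0.074,-0.024,-0.001],"dr":[0,0,0.079]},{"gripper":1,"delta_pos":[-0.076,-0.014,-0.001],"dr":[0,0,0.079]},{"gripper":1,"delta_pos":[-0.077,-0.005,-0.001],"dr":[0,0,0.079]},{"gripper":1,"delta_pos":[-0.078,0.005,-0.001],"dr":[0,0,0.079]},{"gripper":1,"delta_pos":[-0.076,0.014,-0.002],"dr":[0,0,0.079]},{"gripper":1,"delta_pos":[-0.074,0.024,-0.001],"dr":[0,0,0.079]},{"gripper":1,"delta_pos":[-0.07,0.033,-0.002],"dr":[0,0,0.079]}]}}

```text
time: 6.28
tool_pos: [383.4, 77.8, 244.3]
orientation: [-3.141, 0.0, 0.863]
force: [0.8, 0.1, -1.3]
gripper_width: 0.548
grasp_force: 30.0
```

Call:
{"method": "send_rows", "body": {"plan": [{"gripper":1,"delta_pos":[-0.066,0.041,-0.001],"dr":[0,0,0.079]},{"gripper":1,"delta_pos":[-0.06,0.049,-0.002],"dr":[0,0,0.079]},{"gripper":1,"delta_pos":[-0.054,0.056,-0.001],"dr":[0,0,0.079]},{"gripper":1,"delta_pos":[-0.046,0.062,-0.002],"dr":[0,0,0.079]},{"gripper":1,"delta_pos":[-0.038,0.068,-0.001],"dr":[0,0,0.079]},{"gripper":1,"delta_pos":[-0.03,0.072,-0.002],"dr":[0,0,0.079]},{"gripper":1,"delta_pos":[-0.02,0.075,-0.001],"dr":[0,0,0.079]},{"gripper":1,"delta_pos":[0,0,0],"dr":[0,0,0]},{"gripper":1,"delta_pos":[0,0,0],"dr":[0,0,0]}]}}

```text
time: 7.4
tool_pos: [344.9, -189.6, 249.4]
orientation: [-3.141, 0.0, -0.001]
force: [-0.0, -0.8, -1.4]
gripper_width: 0.545
grasp_force: 30.0
```

Run:
```python
from h import *
s=readout.state();print(s['time'],np.round(s['tool_pos'],1),np.round(s['orientation'],3),s['gripper_width'])
c,M,im,R=look('spice_carrier','w3.png',60)
print(proj(c,M,[433,-244,60]),proj(c,M,[448.9,-185.2,60]),proj(c,M,[466,-130,60]))
```

```text
7.4 [ 344.9 -189.6  249.4] [-3.141e+00  0.000e+00 -1.000e-03] 0.5449488130014944
spice_carrier 0.68 [409, 76, 463, 152] at z 60 [ 456.7 -282.9   60. ]
spice_carrier 0.35 [532, 114, 210, 37] at z 60 [ 418.7 -419.2   60. ]
(np.float64(370.5866891534316), np.float64(99.90431138581913)) (np.float64(315.5897376819766), np.float64(84.051082573815)) (np.float64(262.4995499415519), np.float64(66.52569861706934))
```

View pics/w3.png

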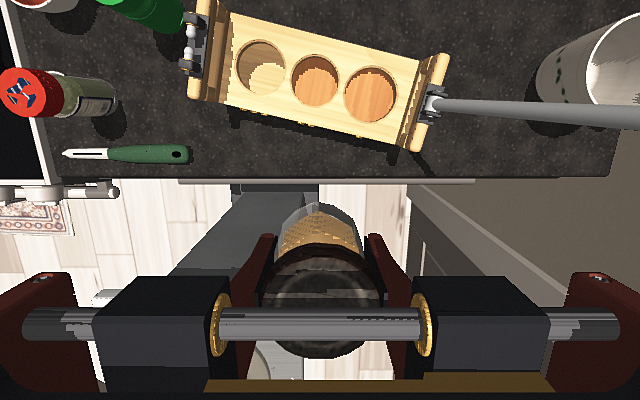

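The bores' rims are centred at about (370,95), (315,81) and (261,67) for pockets 1, 2 and 3. The bar rises from the hinge at (425,100) and goes off to the right. The honey lid in the gripper is centred at about (322,299).

Run:
```python
from h import *
c,M=cal('wrist'); s=readout.state()
im=cv2.cvtColor(cv2.imread('pics/w3.png'),cv2.COLOR_BGR2HSV)
P=[at_z(c,M,*p,60) for p in [(370,94.5),(315,81),(261,67)]]
for p in P: print(np.round(p,1))
d=P[2]-P[0]; print('len',np.linalg.norm(d),'yhat ang',np.arctan2(d[1],d[0]), np.linalg.norm(P[1]-P[0]))
print('lid', at_z(c,M,322,299,s['tool_pos'][2]+53)-s['tool_pos'])
# ellipse fits of bores from canny edges
g=cv2.imread('pics/w3.png',0); E=cv2.Canny(g,60,150)
for (u,v,r) in [(370,94.5,28),(315,81,25),(261,67,26)]:
    ys,xs=np.nonzero(E); q=np.hypot((xs-u),(ys-v)/1.02); k=(abs(q-r)<5)
    e=cv2.fitEllipseDirect(np.stack([xs[k],ys[k]],1).astype(np.float32)); print(k.sum(),np.round(e[0],1),np.round(e[1],1),np.round(at_z(c,M,*e[0],60),1))
# mask of region colours: tacks etc not needed
```

```text
[ 438.9 -242.7   60. ]
[ 452.3 -184.1   60. ]
[ 465.8 -127.9   60. ]
len 117.95144850829743 yhat ang 1.3403867835414784 60.10806269451801
lid [ 4.93883326 -1.66434457 53.        ]
311 [369.7  94.1] [51.  57.6] [ 439.4 -242.4   60. ]
252 [314.6  80.3] [47.8 52. ] [ 453.  -183.6   60. ]
309 [260.5  67.1] [50.  54.6] [ 465.7 -127.4   60. ]
```

```bash
cat >> h.py <<'E'
YH=np.array([.2286,.9735,0]); XH=np.array([.9735,-.2286,0]); CEN=np.array([452.3,-186.1,0])
E
python3 - <<'E'
from h import *
c,M=cal('wrist'); H=CEN-104*YH+[0,0,128]
ct,Mt=cal('top')
for th in (1.6,1.7,1.8,1.9,2.0,2.1,2.2):
    f=lambda s: H+s*(np.cos(th)*YH+np.sin(th)*np.array([0,0,1]))
    print(th,[np.round(proj(c,M,f(s))).astype(int).tolist() for s in (40,80,120,150)],'top tab',np.round(proj(ct,Mt,f(235)),1))
s=readout.state()['tool_pos']
for off in (0,5):
    a=np.linspace(0,6.28,60); q=np.array([proj(c,M,s+[off+24.5*np.cos(t),24.5*np.sin(t),53]) for t in a]); print(off,q.min(0),q.max(0))
e=plan(390,-170,250,1.34,1,9,[344.94,-189.97,250,0]); e=plan(438.9,-243.1,200,1.34,1,3,e); e=plan(438.9,-243.1,145,1.34,1,2,e); print(e)
E
```

```text
1.6 [[453, 103], [481, 102], [522, 100], [570, 98]] top tab [433.8 181.6]
1.7 [[458, 104], [492, 105], [543, 106], [601, 107]] top tab [441.4 183.3]
1.8 [[462, 105], [503, 108], [562, 111], [628, 115]] top tab [448.7 185.2]
1.9 [[466, 106], [512, 111], [577, 117], [649, 123]] top tab [455.6 187.4]
2.0 [[470, 108], [520, 113], [590, 121], [664, 130]] top tab [461.9 189.9]
2.1 [[474, 109], [527, 116], [599, 126], [674, 135]] top tab [467.6 192.6]
2.2 [[476, 110], [532, 118], [605, 129], [678, 140]] top tab [472.5 195.4]
0 [257.22612081 254.38340579] [378.47222117 359.15999905]
5 [256.53699672 242.3176702 ] [379.14637253 349.46049594]
[{"gripper": 1, "delta_pos": [0.01, -0.004, 0.0], "dr": [0, 0, -0.095]}, {"gripper": 1, "delta_pos": [0.011, -0.003, 0.0], "dr": [0, 0, -0.095]}, {"gripper": 1, "delta_pos": [0.011, -0.001, 0.0], "dr": [0, 0, -0.095]}, {"gripper": 1, "delta_pos": [0.011, 0.0, 0.0], "dr": [0, 0, -0.095]}, {"gripper": 1, "delta_pos": [0.011, 0.002, 0.0], "dr": [0, 0, -0.095]}, {"gripper": 1, "delta_pos": [0.01, 0.003, 0.0], "dr": [0, 0, -0.095]}, {"gripper": 1, "delta_pos": [0.01, 0.005, 0.0], "dr": [0, 0, -0.094]}, {"gripper": 1, "delta_pos": [0.009, 0.006, 0.0], "dr": [0, 0, -0.095]}, {"gripper": 1, "delta_pos": [0.007, 0.008, 0.0], "dr": [0, 0, -0.094]}]
[{"gripper": 1, "delta_pos": [-0.04, 0.043, 0.033], "dr": [0, 0, -0.0]}, {"gripper": 1, "delta_pos": [-0.04, 0.043, 0.034], "dr": [0, 0, -0.0]}, {"gripper": 1, "delta_pos": [-0.04, 0.043, 0.033], "dr": [0, 0, -0.0]}]
[{"gripper": 1, "delta_pos": [0.0, -0.0, 0.055], "dr": [0, 0, -0.0]}, {"gripper": 1, "delta_pos": [0.0, -0.0, 0.055], "dr": [0, 0, -0.0]}]
[np.float64(439.02673275747867), np.float64(-243.3155350059606), np.float64(145.0), 1.3398892667560467]
```

Call:
{"method": "send_rows", "body": {"plan": [{"gripper":1,"delta_pos":[0.01,-0.004,0.0],"dr":[0,0,-0.095]},{"gripper":1,"delta_pos":[0.011,-0.003,0.0],"dr":[0,0,-0.095]},{"gripper":1,"delta_pos":[0.011,-0.001,0.0],"dr":[0,0,-0.095]},{"gripper":1,"delta_pos":[0.011,0.0,0.0],"dr":[0,0,-0.095]},{"gripper":1,"delta_pos":[0.011,0.002,0.0],"dr":[0,0,-0.095]},{"gripper":1,"delta_pos":[0.01,0.003,0.0],"dr":[0,0,-0.095]},{"gripper":1,"delta_pos":[0.01,0.005,0.0],"dr":[0,0,-0.094]},{"gripper":1,"delta_pos":[0.009,0.006,0.0],"dr":[0,0,-0.095]},{"gripper":1,"delta_pos":[0.007,0.008,0.0],"dr":[0,0,-0.094]}]}}

```text
time: 8.62
tool_pos: [390.5, -169.1, 249.8]
orientation: [3.141, -0.0, 1.346]
force: [0.1, -0.4, -0.9]
gripper_width: 0.556
grasp_force: 30.0
```

Call:
{"method": "send_rows", "body": {"plan": [{"gripper":1,"delta_pos":[-0.04,0.043,0.033],"dr":[0,0,0]},{"gripper":1,"delta_pos":[-0.04,0.043,0.034],"dr":[0,0,0]},{"gripper":1,"delta_pos":[-0.04,0.043,0.033],"dr":[0,0,0]},{"gripper":1,"delta_pos":[0,0,0.055],"dr":[0,0,0]},{"gripper":1,"delta_pos":[0,0,0.055],"dr":[0,0,0]},{"gripper":1,"delta_pos":[0,0,0],"dr":[0,0,0]},{"gripper":1,"delta_pos":[0,0,0],"dr":[0,0,0]}]}}

```text
time: 9.5
tool_pos: [439.6, -243.1, 146.0]
orientation: [3.14, 0.0, 1.34]
force: [0.6, 0.3, -1.7]
gripper_width: 0.551
grasp_force: 30.0
```

Run:
```python
from h import *
s=readout.state();print(s['time'],np.round(s['tool_pos'],1),np.round(s['orientation'],3),s['gripper_width'],s['force'])
c,M=cal('wrist'); im=snap('wrist','w4.png')
for p in [(452.9,-183.7,60),(466.3,-126.7,60)]: print(proj(c,M,np.array(p)))
```

```text
9.5 [ 439.6 -243.1  146. ] [3.14 0.   1.34] 0.5507981924242712 [ 0.63979779  0.31986607 -1.71383033]
(np.float64(318.51554196163335), np.float64(130.65084233294706))
(np.float64(318.4580692570231), np.float64(47.80280949485257))
```

View pics/w4.png

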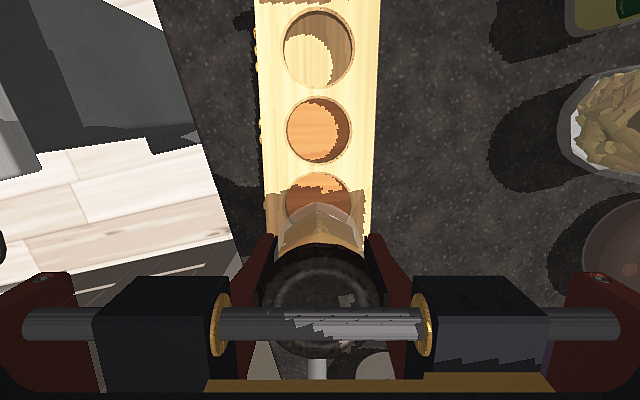

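Run:
```python
from h import *
c,M=cal('wrist'); s=readout.state(); p=np.array(s['tool_pos'])
for r in (20,22,25,28): print(r,proj(c,M,p+r*YH+[0,0,-22]))
P1=CEN-58.5*YH+[0,0,60]; print(P1); print(proj(c,M,P1),proj(c,M,P1+28*YH))
print(plan(438.9,-243.1,90,1.34,1,2,[439.6,-243.1,145.5,1.34]))
im=cv2.imread('pics/w4.png')[160:260,240:400]; cv2.imwrite('pics/w4c.png',cv2.resize(im,None,fx=4.5,fy=4.5,interpolation=2))
```

```text
20 (np.float64(318.97438379604233), np.float64(205.0258516063741))
22 (np.float64(318.9714392495977), np.float64(201.9092918551552))
25 (np.float64(318.9669900079439), np.float64(197.20013622722195))
28 (np.float64(318.9625014009322), np.float64(192.44931561210768))
[ 438.9269  -243.04975   60.     ]
(np.float64(318.19661182417076), np.float64(205.28810673696145)) (np.float64(318.1410006106209), np.float64(172.08290055095623))
[{"gripper": 1, "delta_pos": [-0.0, -0.001, 0.056], "dr": [0, 0, -0.0]}, {"gripper": 1, "delta_pos": [-0.0, -0.0, 0.055], "dr": [0, 0, -0.0]}]
[np.float64(439.11325772915234), np.float64(-242.98562359609576), np.float64(90.0), 1.34]
```

View pics/w4c.png

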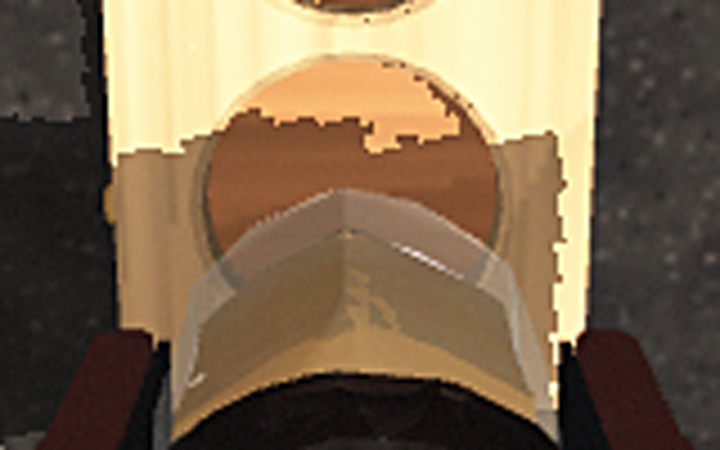

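The crop shows the hexagonal jar centred over pocket 1, with its bottom corner at about (317,202). The bore's front rim at (318,172) matches the prediction, so I lower the jar.

Call:
{"method": "send_rows", "body": {"plan": [{"gripper":1,"delta_pos":[0,-0.001,0.055],"dr":[0,0,0]},{"gripper":1,"delta_pos":[0,0,0.04],"dr":[0,0,0]},{"gripper":1,"delta_pos":[0,0,0.02],"dr":[0,0,0]},{"gripper":1,"delta_pos":[0,0,0.015],"dr":[0,0,0]},{"gripper":1,"delta_pos":[0,0,0.01],"dr":[0,0,0]},{"gripper":1,"delta_pos":[0,0,0.008],"dr":[0,0,0]},{"gripper":1,"delta_pos":[0,0,0],"dr":[0,0,0]}]}}

```text
time: 10.42
tool_pos: [438.5, -243.4, 70.6]
orientation: [-3.141, -0.0, 1.338]
force: [-0.5, 0.3, -1.0]
gripper_width: 0.547
grasp_force: 30.0
```

Call:
{"method": "send_rows", "body": {"plan": [{"gripper":1,"delta_pos":[0,0,0.004],"dr":[0,0,0]},{"gripper":1,"delta_pos":[0,0,0.004],"dr":[0,0,0]},{"gripper":1,"delta_pos":[0,0,0],"dr":[0,0,0]}]}}

```text
time: 10.8
tool_pos: [438.4, -243.4, 66.5]
orientation: [-3.141, -0.0, 1.338]
force: [0.2, 0.4, -1.6]
gripper_width: 0.55
grasp_force: 30.0
```

Call:
{"method": "send_rows", "body": {"plan": [{"gripper":1,"delta_pos":[0,0,0.002],"dr":[0,0,0]},{"gripper":1,"delta_pos":[0,0,0.002],"dr":[0,0,0]},{"gripper":1,"delta_pos":[0,0,0],"dr":[0,0,0]}]}}

```text
time: 11.18
tool_pos: [438.4, -243.4, 64.5]
orientation: [-3.141, -0.0, 1.339]
force: [-0.0, -0.8, -2.1]
gripper_width: 0.554
grasp_force: 30.0
```

Call:
{"method": "send_rows", "body": {"plan": [{"gripper":1,"delta_pos":[0,0,0.002],"dr":[0,0,0]},{"gripper":1,"delta_pos":[0,0,0.001],"dr":[0,0,0]},{"gripper":1,"delta_pos":[0,0,0],"dr":[0,0,0]}]}}

```text
time: 11.55
tool_pos: [438.5, -243.5, 63.5]
orientation: [3.141, 0.0, 1.338]
force: [-0.7, 0.8, 2.3]
gripper_width: 0.551
grasp_force: 30.0
```

Call:
{"method": "send_rows", "body": {"plan": [{"gripper":0,"delta_pos":[0,0,0],"dr":[0,0,0]},{"gripper":0,"delta_pos":[0,0,0],"dr":[0,0,0]},{"gripper":0,"delta_pos":[0,0,0],"dr":[0,0,0]},{"gripper":0,"delta_pos":[0,0,-0.03],"dr":[0,0,0]},{"gripper":0,"delta_pos":[0,0,-0.08],"dr":[0,0,0]},{"gripper":0,"delta_pos":[0,0,-0.09],"dr":[0,0,0]},{"gripper":0,"delta_pos":[0,0,-0.09],"dr":[0,0,0]},{"gripper":0,"delta_pos":[0,0,-0.09],"dr":[0,0,0]}]}}

```text
time: 12.55
tool_pos: [438.4, -243.3, 256.0]
orientation: [3.14, 0.001, 1.338]
force: [0.0, -0.1, -0.0]
gripper_width: 1.001
grasp_force: 0.0
```

Run:
```python
from h import *
s=readout.state();print(s['time'],np.round(s['tool_pos'],1),np.round(s['orientation'],3),s['gripper_width'],s['force'])
c,M,im,R=look('honey_jar','w5.png',119)
print(proj(c,M,CEN-58.5*YH+[0,0,119]))
# salt: yaw q6=0
e=plan(407,251,225,1.75,0,11,[438.7,-243.5,253,1.339]);print(e)
```

```text
12.55 [ 438.4 -243.3  256. ] [3.140e+00 1.000e-03 1.338e+00] 1.0006110309126066 [ 0.00895236 -0.11790395 -0.01729384]
honey_jar 0.79 [320, 185, 48, 56] at z 119 [ 439.8 -238.1  119. ]
(np.float64(319.9263025506317), np.float64(190.10926553534975))
[{"gripper": 0, "delta_pos": [0.086, -0.026, 0.005], "dr": [0, 0, -0.024]}, {"gripper": 0, "delta_pos": [0.087, -0.023, 0.005], "dr": [0, 0, -0.024]}, {"gripper": 0, "delta_pos": [0.088, -0.02, 0.005], "dr": [0, 0, -0.024]}, {"gripper": 0, "delta_pos": [0.089, -0.016, 0.005], "dr": [0, 0, -0.024]}, {"gripper": 0, "delta_pos": [0.089, -0.013, 0.005], "dr": [0, 0, -0.024]}, {"gripper": 0, "delta_pos": [0.09, -0.01, 0.005], "dr": [0, 0, -0.024]}, {"gripper": 0, "delta_pos": [0.09, -0.006, 0.005], "dr": [0, 0, -0.024]}, {"gripper": 0, "delta_pos": [0.09, -0.003, 0.005], "dr": [0, 0, -0.023]}, {"gripper": 0, "delta_pos": [0.09, 0.0, 0.005], "dr": [0, 0, -0.024]}, {"gripper": 0, "delta_pos": [0.09, 0.004, 0.006], "dr": [0, 0, -0.023]}, {"gripper": 0, "delta_pos": [0.089, 0.007, 0.005], "dr": [0, 0, -0.024]}]
[np.float64(407.0448682612449), np.float64(250.7934269606501), np.float64(225.0), 1.7505486376202637]
```

Run:
```python
from h import *
e=plan(407,251,225,2.6,0,11,[438.5,-243.4,254.5,1.339]);print(e)
```

```text
[{"gripper": 0, "delta_pos": [0.086, -0.026, 0.005], "dr": [0, 0, -0.073]}, {"gripper": 0, "delta_pos": [0.089, -0.016, 0.005], "dr": [0, 0, -0.073]}, {"gripper": 0, "delta_pos": [0.09, -0.006, 0.005], "dr": [0, 0, -0.073]}, {"gripper": 0, "delta_pos": [0.09, 0.004, 0.006], "dr": [0, 0, -0.073]}, {"gripper": 0, "delta_pos": [0.089, 0.015, 0.005], "dr": [0, 0, -0.073]}, {"gripper": 0, "delta_pos": [0.087, 0.025, 0.006], "dr": [0, 0, -0.073]}, {"gripper": 0, "delta_pos": [0.083, 0.034, 0.005], "dr": [0, 0, -0.073]}, {"gripper": 0, "delta_pos": [0.079, 0.044, 0.006], "dr": [0, 0, -0.073]}, {"gripper": 0, "delta_pos": [0.073, 0.052, 0.005], "dr": [0, 0, -0.073]}, {"gripper": 0, "delta_pos": [0.067, 0.06, 0.006], "dr": [0, 0, -0.073]}, {"gripper": 0, "delta_pos": [0.059, 0.068, 0.005], "dr": [0, 0, -0.073]}]
[np.float64(406.9269591353343), np.float64(251.11507791970115), np.float64(225.0), 2.6003494504163016]
```

Call:
{"method": "send_rows", "body": {"plan": [{"gripper":0,"delta_pos":[0.086,-0.026,0.005],"dr":[0,0,-0.073]},{"gripper":0,"delta_pos":[0.089,-0.016,0.005],"dr":[0,0,-0.073]},{"gripper":0,"delta_pos":[0.09,-0.006,0.005],"dr":[0,0,-0.073]},{"gripper":0,"delta_pos":[0.09,0.004,0.006],"dr":[0,0,-0.073]},{"gripper":0,"delta_pos":[0.089,0.015,0.005],"dr":[0,0,-0.073]},{"gripper":0,"delta_pos":[0.087,0.025,0.006],"dr":[0,0,-0.073]},{"gripper":0,"delta_pos":[0.083,0.034,0.005],"dr":[0,0,-0.073]},{"gripper":0,"delta_pos":[0.079,0.044,0.006],"dr":[0,0,-0.073]},{"gripper":0,"delta_pos":[0.073,0.052,0.005],"dr":[0,0,-0.073]}]}}

```text
time: 13.78
tool_pos: [412.4, 162.8, 229.3]
orientation: [3.141, 0.0, 2.374]
force: [0.4, 0.5, 0.6]
gripper_width: 0.998
grasp_force: 0.0
```

Call:
{"method": "send_rows", "body": {"plan": [{"gripper":0,"delta_pos":[0.067,0.06,0.006],"dr":[0,0,-0.073]},{"gripper":0,"delta_pos":[0.059,0.068,0.005],"dr":[0,0,-0.073]},{"gripper":0,"delta_pos":[0,0,0],"dr":[0,0,0]},{"gripper":0,"delta_pos":[0,0,0],"dr":[0,0,0]}]}}

```text
time: 14.28
tool_pos: [407.1, 250.6, 223.7]
orientation: [-3.141, 0.0, 2.599]
force: [-0.4, -0.5, 0.2]
gripper_width: 0.998
grasp_force: 0.0
```

Run:
```python
from h import *
s=readout.state();print(s['time'],np.round(s['tool_pos'],1),np.round(s['orientation'],3))
c,M,im,R=look('salt_shaker','w6.png',45)
look('pepper_mill',None,95)
np.savez('w6.npz',M=M)
```

```text
14.275 [407.1 250.6 223.7] [-3.141  0.     2.599]
salt_shaker 0.57 [617, 37, 40, 39] at z 45 [433.5 575.2  45. ]
salt_shaker 0.36 [346, 291, 48, 126] at z 45 [542.6 206.   45. ]
salt_shaker 0.31 [520, 43, 111, 85] at z 45 [389.3 491.6  45. ]
pepper_mill 0.9 [347, 291, 54, 128] at z 95 [514.5 217.7  95. ]
```

View pics/w6.png

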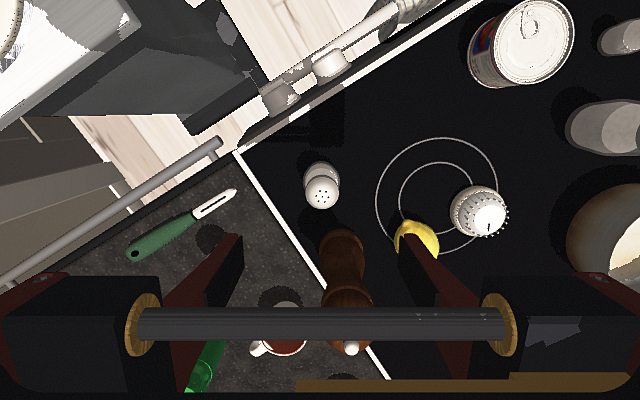

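The shaker below shows its base at (320,172) and its dome at (322,192). The mill is at (347,270), the lemon at (415,238) and the timer at (480,211). The smaller shaker is at the right edge, near (617,37), and the big one is at (605,128). I check the size and centre against the model.

Run:
```python
from h import *
c,M=cal('wrist'); o=at_z(c,M,322,192,88); print(o, at_z(c,M,320.5,171,5))
a=np.linspace(0,6.28,60)
for k in (1,.8):
  for r,z in ((22,0),(22,65),(17,72),(17,85)):
    q=np.array([proj(c,M,[o[0]+k*r*np.cos(t),o[1]+k*r*np.sin(t),k*z]) for t in a]); print(k,r,z,q.min(0).round(),q.max(0).round())
im=cv2.imread('pics/w6.png')[140:230,260:400]; cv2.imwrite('pics/w6c.png',cv2.resize(im,None,fx=5,fy=5,interpolation=2))
```

```text
[409.3391261  250.30601924  88.        ] [404.07154585 251.8029662    5.        ]
1 22 0 [304. 157.] [339. 191.]
1 22 65 [301. 166.] [343. 206.]
1 17 72 [305. 172.] [338. 204.]
1 17 85 [305. 174.] [339. 208.]
0.8 22 0 [308. 160.] [336. 188.]
0.8 22 65 [306. 168.] [338. 199.]
0.8 17 72 [309. 173.] [334. 197.]
0.8 17 85 [309. 174.] [335. 200.]
```

View pics/w6c.png

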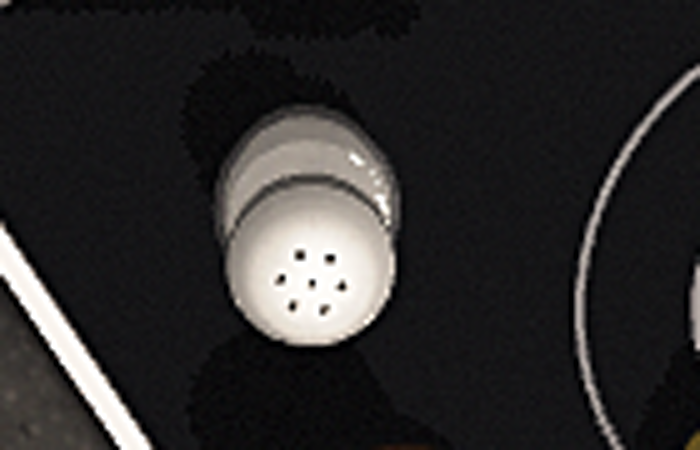

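Run:
```python
from h import *
e=plan(409.8,250,150,2.6,0,2,[407,250.9,224.5,2.6]);print(e)
```

```text
[{"gripper": 0, "delta_pos": [-0.003, 0.001, 0.074], "dr": [0, 0, -0.0]}, {"gripper": 0, "delta_pos": [-0.003, 0.0, 0.075], "dr": [0, 0, -0.0]}]
[np.float64(409.82841694601757), np.float64(249.7819402612201), np.float64(150.0), 2.6]
```

Call:
{"method": "send_rows", "body": {"plan": [{"gripper":0,"delta_pos":[-0.003,0.001,0.074],"dr":[0,0,0]},{"gripper":0,"delta_pos":[-0.003,0,0.075],"dr":[0,0,0]},{"gripper":0,"delta_pos":[0,0,0],"dr":[0,0,0]},{"gripper":0,"delta_pos":[0,0,0],"dr":[0,0,0]}]}}

```text
time: 14.98
tool_pos: [410.5, 249.8, 150.9]
orientation: [3.14, 0.001, 2.599]
force: [0.0, -0.2, -0.6]
gripper_width: 1.001
grasp_force: 0.0
```

Run:
```python
from h import *
s=readout.state();print(s['time'],np.round(s['tool_pos'],1),np.round(s['orientation'],3))
c,M=cal('wrist'); M6=np.load('w6.npz')['M']; im=snap('wrist','w7.png')
def blob(im,lo,box):
    u0,v0,u1,v1=box; g=cv2.cvtColor(im,cv2.COLOR_RGB2GRAY)[v0:v1,u0:u1]
    n,l,st,ce=cv2.connectedComponentsWithStats((g>lo).astype(np.uint8)); i=1+st[1:,4].argmax(); return st[i]+[u0,v0,0,0,0],ce[i]+[u0,v0]
a=cv2.cvtColor(cv2.imread('pics/w6.png'),cv2.COLOR_BGR2RGB)
for lo in (150,190): print(blob(a,lo,(295,150,350,225)),blob(im,lo,(280,150,370,280)))
b6=blob(a,190,(295,150,350,225))[0]; b7=blob(im,190,(280,150,370,280))[0]
cen=lambda b:(b[0]+b[2]/2-.5,b[1]+b[3]/2-.5)
for z in (75,80,88):
  q=[]
  for MM in (M6,M):
    a_=np.linspace(0,6.28,60); q.append([np.round(x) for x in (lambda Q:(Q.min(0),Q.max(0)))(np.array([proj(c,MM,[409.8+17*np.cos(t),250+17*np.sin(t),z]) for t in a_]))])
  print(z,q)
print(tri(ray(c,M6,*cen(b6)),ray(c,M,*cen(b7))))
```

```text
14.975 [410.5 249.8 150.9] [3.140e+00 1.000e-03 2.599e+00]
(array([306, 168,  33,  41, 911]), array([322.62349067, 189.35236004])) (array([300, 205,  42,  27, 784]), array([320.55102041, 218.49107143]))
(array([310, 183,  29,  26, 542]), array([323.26937269, 195.31180812])) (array([304, 207,  38,  25, 658]), array([322.26899696, 219.22340426]))
75 [[array([305., 174.]), array([338., 206.])], [array([299., 187.]), array([342., 228.])]]
80 [[array([305., 175.]), array([339., 207.])], [array([299., 189.]), array([342., 230.])]]
88 [[array([305., 176.]), array([339., 210.])], [array([298., 192.]), array([343., 234.])]]
(array([406.40679693, 253.80754288, 114.6400386 ]), np.float64(0.62461568182022))
```

Call:
{"method": "send_rows", "body": {"plan": [{"gripper":0,"delta_pos":[0,0.001,0.08],"dr":[0,0,0]},{"gripper":0,"delta_pos":[0,0,0.08],"dr":[0,0,0]},{"gripper":0,"delta_pos":[0,0,0.068],"dr":[0,0,0]},{"gripper":0,"delta_pos":[0,0,0],"dr":[0,0,0]},{"gripper":1,"delta_pos":[0,0,0],"dr":[0,0,0]},{"gripper":1,"delta_pos":[0,0,0],"dr":[0,0,0]},{"gripper":1,"delta_pos":[0,0,0],"dr":[0,0,0]},{"gripper":1,"delta_pos":[0,0,0],"dr":[0,0,0]},{"gripper":1,"delta_pos":[0,0,0],"dr":[0,0,0]}]}}

```text
time: 16.15
tool_pos: [410.3, 250.4, 35.3]
orientation: [-3.142, 0.0, 2.6]
force: [0.4, -1.4, 0.8]
gripper_width: 0.471
grasp_force: 1.5
```

Call:
{"method": "send_rows", "body": {"plan": [{"gripper":1,"delta_pos":[0,0,0],"dr":[0,0,0]},{"gripper":1,"delta_pos":[0,0,0],"dr":[0,0,0]}]}}

```text
time: 16.4
tool_pos: [410.2, 250.3, 35.3]
orientation: [-3.141, 0.0, 2.6]
force: [-0.3, -1.2, 1.8]
gripper_width: 0.448
grasp_force: 29.9
```

Run:
```python
from h import *
e=plan(452.9,-183.7,240,1.34,1,13,[410,250,240,2.6]); e=plan(452.9,-183.7,150,1.34,1,3,e); print(e)
```

```text
[{"gripper": 1, "delta_pos": [-0.04, -0.054, 0.0], "dr": [0, 0, 0.062]}, {"gripper": 1, "delta_pos": [-0.045, -0.05, 0.0], "dr": [0, 0, 0.062]}, {"gripper": 1, "delta_pos": [-0.05, -0.045, 0.0], "dr": [0, 0, 0.062]}, {"gripper": 1, "delta_pos": [-0.054, -0.04, 0.0], "dr": [0, 0, 0.062]}, {"gripper": 1, "delta_pos": [-0.057, -0.034, 0.0], "dr": [0, 0, 0.062]}, {"gripper": 1, "delta_pos": [-0.061, -0.029, 0.0], "dr": [0, 0, 0.062]}, {"gripper": 1, "delta_pos": [-0.063, -0.023, 0.0], "dr": [0, 0, 0.061]}, {"gripper": 1, "delta_pos": [-0.065, -0.017, 0.0], "dr": [0, 0, 0.062]}, {"gripper": 1, "delta_pos": [-0.066, -0.01, 0.0], "dr": [0, 0, 0.061]}, {"gripper": 1, "delta_pos": [-0.067, -0.004, 0.0], "dr": [0, 0, 0.062]}, {"gripper": 1, "delta_pos": [-0.067, 0.003, 0.0], "dr": [0, 0, 0.061]}, {"gripper": 1, "delta_pos": [-0.066, 0.009, 0.0], "dr": [0, 0, 0.062]}, {"gripper": 1, "delta_pos": [-0.065, 0.016, 0.0], "dr": [0, 0, 0.061]}]
[{"gripper": 1, "delta_pos": [-0.0, -0.0, 0.06], "dr": [0, 0, 0.0]}, {"gripper": 1, "delta_pos": [-0.0, -0.0, 0.06], "dr": [0, 0, 0.0]}, {"gripper": 1, "delta_pos": [-0.0, -0.0, 0.06], "dr": [0, 0, 0.0]}]
[np.float64(452.9935304998631), np.float64(-183.66864737303666), np.float64(150.0), 1.3402213459104921]
```

Call:
{"method": "send_rows", "body": {"plan": [{"gripper":1,"delta_pos":[0,0,-0.02],"dr":[0,0,0]},{"gripper":1,"delta_pos":[0,0,-0.06],"dr":[0,0,0]},{"gripper":1,"delta_pos":[0,0,-0.08],"dr":[0,0,0]},{"gripper":1,"delta_pos":[0,0,-0.09],"dr":[0,0,0]},{"gripper":1,"delta_pos":[0,0,-0.09],"dr":[0,0,0]},{"gripper":1,"delta_pos":[0,0,-0.07],"dr":[0,0,0]}]}}

```text
time: 17.15
tool_pos: [410.4, 250.6, 242.8]
orientation: [3.14, 0.001, 2.6]
force: [0.5, -0.2, -0.6]
gripper_width: 0.458
grasp_force: 29.7
```

Call:
{"method": "send_rows", "body": {"plan": [{"gripper":1,"delta_pos":[-0.04,-0.054,0.0],"dr":[0,0,0.062]},{"gripper":1,"delta_pos":[-0.045,-0.05,0.0],"dr":[0,0,0.062]},{"gripper":1,"delta_pos":[-0.05,-0.045,0.0],"dr":[0,0,0.062]},{"gripper":1,"delta_pos":[-0.054,-0.04,0.0],"dr":[0,0,0.062]},{"gripper":1,"delta_pos":[-0.057,-0.034,0.0],"dr":[0,0,0.062]},{"gripper":1,"delta_pos":[-0.061,-0.029,0.0],"dr":[0,0,0.062]},{"gripper":1,"delta_pos":[-0.063,-0.023,0.0],"dr":[0,0,0.061]},{"gripper":1,"delta_pos":[-0.065,-0.017,0.0],"dr":[0,0,0.062]},{"gripper":1,"delta_pos":[-0.066,-0.01,0.0],"dr":[0,0,0.061]}]}}

```text
time: 18.27
tool_pos: [439.6, -51.1, 240.6]
orientation: [3.141, 0.0, 1.723]
force: [0.6, 0.3, -1.3]
gripper_width: 0.454
grasp_force: 29.7
```

Call:
{"method": "send_rows", "body": {"plan": [{"gripper":1,"delta_pos":[-0.067,-0.004,0.0],"dr":[0,0,0.062]},{"gripper":1,"delta_pos":[-0.067,0.003,0.0],"dr":[0,0,0.061]},{"gripper":1,"delta_pos":[-0.066,0.009,0.0],"dr":[0,0,0.062]},{"gripper":1,"delta_pos":[-0.065,0.016,0.0],"dr":[0,0,0.061]},{"gripper":1,"delta_pos":[0,0,0.06],"dr":[0,0,0]},{"gripper":1,"delta_pos":[0,0,0.06],"dr":[0,0,0]},{"gripper":1,"delta_pos":[0,0,0.05],"dr":[0,0,0]},{"gripper":1,"delta_pos":[0,0,0],"dr":[0,0,0]},{"gripper":1,"delta_pos":[0,0,0],"dr":[0,0,0]}]}}

```text
time: 19.4
tool_pos: [453.6, -183.4, 156.5]
orientation: [3.14, 0.0, 1.34]
force: [0.2, 0.4, -1.7]
gripper_width: 0.453
grasp_force: 29.7
```

Run:
```python
from h import *
s=readout.state();print(s['time'],np.round(s['tool_pos'],1),np.round(s['orientation'],3),s['gripper_width'],s['force'])
c,M=cal('wrist'); im=snap('wrist','w8.png'); p=np.array(s['tool_pos'])
for r in (18,20,22): print(r,proj(c,M,p+r*YH+[0,0,-36]))
a=np.linspace(0,6.28,60)
for nm,o,R in (('p2',CEN+2.5*YH,25),('p3',CEN+61*YH,25.5)):
  q=np.array([proj(c,M,o+[R*np.cos(t),R*np.sin(t),60]) for t in a]); print(nm,q.min(0).round(),q.max(0).round())
im=cv2.imread('pics/w8.png')[30:280,200:440]; cv2.imwrite('pics/w8c.png',cv2.resize(im,None,fx=2.4,fy=2.4,interpolation=2))
```

```text
19.4 [ 453.6 -183.4  156.5] [3.14 0.   1.34] 0.4532546229252631 [ 0.2274406   0.4068433  -1.74576075]
18 (np.float64(319.09809992993183), np.float64(201.7694813849852))
20 (np.float64(319.0972558679602), np.float64(198.8558446505791))
22 (np.float64(319.0964072030569), np.float64(195.92631895160682))
p2 [290. 174.] [348. 230.]
p3 [287. 100.] [350. 165.]
```

View pics/w8c.png

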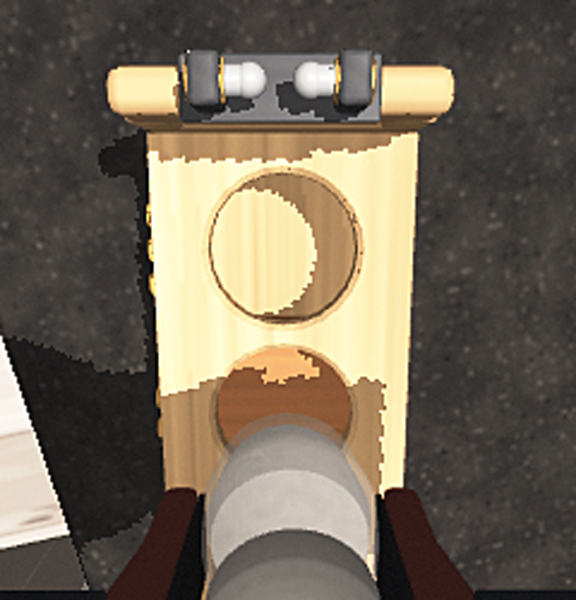

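The predicted rims match: pocket 3 spans 287–351 by 100–165, and pocket 2's top edge is at v=173. The shaker is upright and centred at u≈321, with its front bottom edge at v≈203, so I lower it.

Call:
{"method": "send_rows", "body": {"plan": [{"gripper":1,"delta_pos":[0.001,-0.001,0.06],"dr":[0,0,0]},{"gripper":1,"delta_pos":[0,0,0.045],"dr":[0,0,0]},{"gripper":1,"delta_pos":[0,0,0.02],"dr":[0,0,0]},{"gripper":1,"delta_pos":[0,0,0.015],"dr":[0,0,0]},{"gripper":1,"delta_pos":[0,0,0.01],"dr":[0,0,0]},{"gripper":1,"delta_pos":[0,0,0.01],"dr":[0,0,0]},{"gripper":1,"delta_pos":[0,0,0],"dr":[0,0,0]}]}}

```text
time: 20.32
tool_pos: [452.7, -182.6, 75.0]
orientation: [-3.141, -0.0, 1.34]
force: [-0.1, -0.4, -1.0]
gripper_width: 0.454
grasp_force: 29.7
```

Call:
{"method": "send_rows", "body": {"plan": [{"gripper":1,"delta_pos":[0,0,0.008],"dr":[0,0,0]},{"gripper":1,"delta_pos":[0,0,0.008],"dr":[0,0,0]},{"gripper":1,"delta_pos":[0,0,0.004],"dr":[0,0,0]},{"gripper":1,"delta_pos":[0,0,0],"dr":[0,0,0]}]}}

```text
time: 20.82
tool_pos: [452.7, -182.6, 64.9]
orientation: [-3.141, -0.0, 1.34]
force: [0.7, -0.4, -1.3]
gripper_width: 0.454
grasp_force: 29.7
```

Call:
{"method": "send_rows", "body": {"plan": [{"gripper":1,"delta_pos":[0,0,0.002],"dr":[0,0,0]},{"gripper":1,"delta_pos":[0,0,0.001],"dr":[0,0,0]},{"gripper":1,"delta_pos":[0,0,0],"dr":[0,0,0]}]}}

```text
time: 21.2
tool_pos: [452.8, -182.7, 63.7]
orientation: [3.142, 0.0, 1.34]
force: [0.3, 0.2, -1.0]
gripper_width: 0.451
grasp_force: 29.7
```

Call:
{"method": "send_rows", "body": {"plan": [{"gripper":1,"delta_pos":[0,0,0.001],"dr":[0,0,0]},{"gripper":1,"delta_pos":[0,0,0.001],"dr":[0,0,0]},{"gripper":1,"delta_pos":[0,0,0],"dr":[0,0,0]}]}}

```text
time: 21.58
tool_pos: [452.8, -182.7, 62.6]
orientation: [-3.142, -0.0, 1.34]
force: [0.4, -0.2, -0.8]
gripper_width: 0.452
grasp_force: 29.7
```

Call:
{"method": "send_rows", "body": {"plan": [{"gripper":1,"delta_pos":[0,0,0.001],"dr":[0,0,0]},{"gripper":1,"delta_pos":[0,0,0.001],"dr":[0,0,0]},{"gripper":1,"delta_pos":[0,0,0],"dr":[0,0,0]}]}}

```text
time: 21.95
tool_pos: [452.8, -182.6, 61.8]
orientation: [3.142, 0.0, 1.34]
force: [-1.2, 0.5, 0.0]
gripper_width: 0.454
grasp_force: 29.8
```

Call:
{"method": "send_rows", "body": {"plan": [{"gripper":0,"delta_pos":[0,0,0],"dr":[0,0,0]},{"gripper":0,"delta_pos":[0,0,0],"dr":[0,0,0]},{"gripper":0,"delta_pos":[0,0,0],"dr":[0,0,0]},{"gripper":0,"delta_pos":[0,0,-0.03],"dr":[0,0,0]},{"gripper":0,"delta_pos":[0,0,-0.08],"dr":[0,0,0]},{"gripper":0,"delta_pos":[0,0,-0.09],"dr":[0,0,0]},{"gripper":0,"delta_pos":[0,0,-0.09],"dr":[0,0,0]},{"gripper":0,"delta_pos":[0,0,-0.09],"dr":[0,0,0]}]}}

```text
time: 22.95
tool_pos: [452.7, -182.6, 254.5]
orientation: [3.14, 0.0, 1.34]
force: [0.8, -0.0, 0.3]
gripper_width: 1.001
grasp_force: 0.0
```

Run:
```python
from h import *
s=readout.state();print(s['time'],np.round(s['tool_pos'],1),np.round(s['orientation'],3),s['gripper_width'],s['force'])
c,M=cal('wrist'); im=snap('wrist','w9.png')
a=np.linspace(0,6.28,60)
for o,R,z in ((CEN+2.5*YH,17,109),(CEN+2.5*YH,17,101),(CEN-58.5*YH,24.5,119),(CEN-58.5*YH,24.5,107)):
  q=np.array([proj(c,M,o+[R*np.cos(t),R*np.sin(t),z]) for t in a]); print(z,q.min(0).round(),q.max(0).round())
e=plan(435,80,235,1.6,0,6,[*s['tool_pos'][:2],s['tool_pos'][2]-1.5,1.34]);print(e)
im=cv2.imread('pics/w9.png')[80:380,220:420]; cv2.imwrite('pics/w9c.png',cv2.resize(im,None,fx=2,fy=2,interpolation=2))
```

```text
22.95 [ 452.7 -182.6  254.5] [3.14 0.   1.34] 1.0006464852428503 [ 0.81829651 -0.02005105  0.26963689]
109 [303. 173.] [337. 205.]
101 [304. 171.] [336. 203.]
119 [296. 227.] [343. 270.]
107 [297. 223.] [343. 265.]
[{"gripper": 0, "delta_pos": [0.084, -0.026, 0.006], "dr": [0, 0, -0.028]}, {"gripper": 0, "delta_pos": [0.085, -0.022, 0.006], "dr": [0, 0, -0.028]}, {"gripper": 0, "delta_pos": [0.086, -0.018, 0.006], "dr": [0, 0, -0.027]}, {"gripper": 0, "delta_pos": [0.086, -0.015, 0.006], "dr": [0, 0, -0.028]}, {"gripper": 0, "delta_pos": [0.087, -0.011, 0.006], "dr": [0, 0, -0.027]}, {"gripper": 0, "delta_pos": [0.088, -0.007, 0.006], "dr": [0, 0, -0.028]}]
[np.float64(434.83823663105034), np.float64(80.22775416969624), np.float64(235.0102305612445), 1.6007521902479527]
```

View pics/w9c.png

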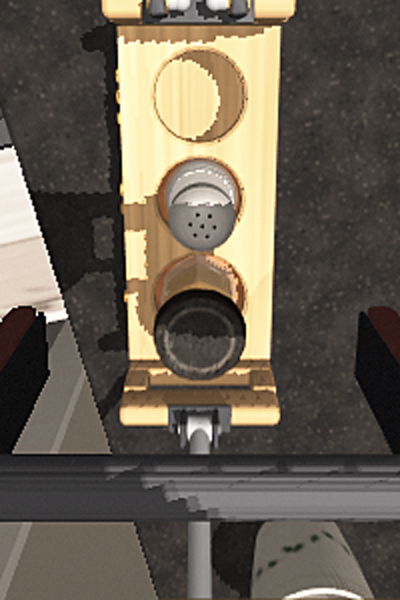

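The shaker's cap is at (321,189) and the honey lid at (320,247). Both match the predicted positions of jars seated in their pockets. I have now viewed 12 pictures, which is over the limit of 10. I will view no more and rely on numerical measurements from here.

Run:
```python
from h import *
e=plan(434,81,235,1.34,0,6,[452.7,-182.6,253,1.34]);print(e)
```

```text
[{"gripper": 0, "delta_pos": [0.084, -0.026, 0.006], "dr": [0, 0, -0.0]}, {"gripper": 0, "delta_pos": [0.084, -0.026, 0.006], "dr": [0, 0, -0.0]}, {"gripper": 0, "delta_pos": [0.084, -0.026, 0.006], "dr": [0, 0, -0.0]}, {"gripper": 0, "delta_pos": [0.084, -0.026, 0.006], "dr": [0, 0, -0.0]}, {"gripper": 0, "delta_pos": [0.084, -0.027, 0.006], "dr": [0, 0, -0.0]}, {"gripper": 0, "delta_pos": [0.085, -0.026, 0.006], "dr": [0, 0, -0.0]}]
[np.float64(434.04154744855344), np.float64(81.16194219103227), np.float64(235.0), 1.34]
```

Call:
{"method": "send_rows", "body": {"plan": [{"gripper":0,"delta_pos":[0.084,-0.026,0.006],"dr":[0,0,0]},{"gripper":0,"delta_pos":[0.084,-0.026,0.006],"dr":[0,0,0]},{"gripper":0,"delta_pos":[0.084,-0.026,0.006],"dr":[0,0,0]},{"gripper":0,"delta_pos":[0.084,-0.026,0.006],"dr":[0,0,0]},{"gripper":0,"delta_pos":[0.084,-0.027,0.006],"dr":[0,0,0]},{"gripper":0,"delta_pos":[0.085,-0.026,0.006],"dr":[0,0,0]},{"gripper":0,"delta_pos":[0,0,0],"dr":[0,0,0]},{"gripper":0,"delta_pos":[0,0,0],"dr":[0,0,0]}]}}

```text
time: 24.0
tool_pos: [434.2, 80.7, 234.3]
orientation: [3.141, 0.0, 1.34]
force: [-0.1, -0.1, 0.7]
gripper_width: 0.998
grasp_force: 0.0
```

```bash
cat >> h.py <<'E'
def redcap(im):
    h=cv2.cvtColor(im,cv2.COLOR_RGB2HSV); m=(((h[...,0]<6)|(h[...,0]>172))&(h[...,1]>170)&(h[...,2]>100)).astype(np.uint8)
    m[300:]=0; m=cv2.morphologyEx(m,cv2.MORPH_CLOSE,np.ones((5,5)))
    n,l,st,ce=cv2.connectedComponentsWithStats(m); 
    for i in 1+np.argsort(-st[1:,4])[:3]: print('red',st[i],ce[i].round(1))
    i=1+st[1:,4].argmax()
    P=np.argwhere(l==i)[:,::-1].astype(np.float32); print('hull',np.round(cv2.minEnclosingCircle(P)[0],1),cv2.minEnclosingCircle(P)[1])
def circ(c,M,o,R,z):
    q=np.array([proj(c,M,[o[0]+R*np.cos(t),o[1]+R*np.sin(t),z]) for t in np.linspace(0,6.28,60)]); return q.min(0).round(1),q.max(0).round(1)
E
python3 - <<'E'
from h import *
s=readout.state();print(s['time'],np.round(s['tool_pos'],1),np.round(s['orientation'],3))
c,M,im,R=look('spice_jar','w10.png',55); redcap(im); np.savez('w10.npz',M=M)
for z in (109,95): print(z,circ(c,M,(434,81),22,z))
E
```

```text
24.0 [434.2  80.7 234.3] [3.141 0.    1.34 ]
spice_jar 0.72 [419, 237, 67, 60] at z 55 [533.4 -11.1  55. ]
spice_jar 0.6 [322, 182, 49, 58] at z 55 [436.8  78.8  55. ]
red [ 300  164   46   47 1410] [322.9 187.3]
red [396 108  35  53 684] [414.8 136.7]
red [448 128   1   6   6] [448.  130.5]
hull [323.2 186.7] 23.687429428100586
109 (array([296. , 170.5]), array([342.3, 215.2]))
95 (array([297.1, 167.8]), array([341.4, 210.8]))
```

Call:
{"method": "send_rows", "body": {"plan": [{"gripper":0,"delta_pos":[0.004,0.004,0.08],"dr":[0,0,0]},{"gripper":0,"delta_pos":[0.004,0.003,0.07],"dr":[0,0,0]},{"gripper":0,"delta_pos":[0,0,0],"dr":[0,0,0]},{"gripper":0,"delta_pos":[0,0,0],"dr":[0,0,0]}]}}

```text
time: 24.6
tool_pos: [439.0, 83.6, 160.3]
orientation: [3.14, -0.0, 1.339]
force: [0.6, -0.4, 0.3]
gripper_width: 0.999
grasp_force: 0.0
```

Run:
```python
from h import *
s=readout.state();print(s['time'],np.round(s['tool_pos'],1),np.round(s['orientation'],3))
c,M=cal('wrist'); im=snap('wrist','w11.png'); redcap(im)
for z in (109,95): print(z,circ(c,M,(438.4,83.8),22,z))
```

```text
24.6 [439.   83.6 160.3] [ 3.14  -0.     1.339]
red [ 289  184   59   63 2329] [318.4 215.7]
red [ 411  112   43   66 1056] [434.1 148.6]
red [443 111  11   2  11] [448.  111.2]
hull [318.2 214.6] 31.60991096496582
109 (array([287.8, 190.2]), array([348.7, 247.6]))
95 (array([289.7, 185.6]), array([347.1, 240.1]))
```

Call:
{"method": "send_rows", "body": {"plan": [{"gripper":0,"delta_pos":[0,-0.001,0.08],"dr":[0,0,0]},{"gripper":0,"delta_pos":[0,0,0.07],"dr":[0,0,0]},{"gripper":0,"delta_pos":[0,0,0.056],"dr":[0,0,0]},{"gripper":0,"delta_pos":[0,0,0],"dr":[0,0,0]},{"gripper":1,"delta_pos":[0,0,0],"dr":[0,0,0]},{"gripper":1,"delta_pos":[0,0,0],"dr":[0,0,0]},{"gripper":1,"delta_pos":[0,0,0],"dr":[0,0,0]},{"gripper":1,"delta_pos":[0,0,0],"dr":[0,0,0]},{"gripper":1,"delta_pos":[0,0,0],"dr":[0,0,0]},{"gripper":1,"delta_pos":[0,0,0],"dr":[0,0,0]}]}}

```text
time: 25.9
tool_pos: [438.0, 84.4, 55.8]
orientation: [3.142, -0.0, 1.34]
force: [-0.2, 0.3, 1.9]
gripper_width: 0.498
grasp_force: 30.0
```

Run:
```python
from h import *
e=plan(466.2,-126.7,235,1.34,1,6,[438.4,83.6,235,1.34]);print(e)
```

```text
[{"gripper": 1, "delta_pos": [-0.066, 0.025, 0.0], "dr": [0, 0, -0.0]}, {"gripper": 1, "delta_pos": [-0.066, 0.025, 0.0], "dr": [0, 0, -0.0]}, {"gripper": 1, "delta_pos": [-0.066, 0.025, 0.0], "dr": [0, 0, -0.0]}, {"gripper": 1, "delta_pos": [-0.066, 0.025, 0.0], "dr": [0, 0, -0.0]}, {"gripper": 1, "delta_pos": [-0.066, 0.025, 0.0], "dr": [0, 0, -0.0]}, {"gripper": 1, "delta_pos": [-0.067, 0.025, 0.0], "dr": [0, 0, -0.0]}]
[np.float64(466.00390827716967), np.float64(-126.79314211215541), np.float64(235.0), 1.34]
```

Call:
{"method": "send_rows", "body": {"plan": [{"gripper":1,"delta_pos":[0,0,-0.03],"dr":[0,0,0]},{"gripper":1,"delta_pos":[0,0,-0.08],"dr":[0,0,0]},{"gripper":1,"delta_pos":[0,0,-0.09],"dr":[0,0,0]},{"gripper":1,"delta_pos":[0,0,-0.09],"dr":[0,0,0]},{"gripper":1,"delta_pos":[0,0,-0.07],"dr":[0,0,0]}]}}

```text
time: 26.52
tool_pos: [438.1, 84.3, 238.7]
orientation: [3.139, -0.001, 1.34]
force: [1.2, -0.2, -2.2]
gripper_width: 0.498
grasp_force: 30.0
```

Call:
{"method": "send_rows", "body": {"plan": [{"gripper":1,"delta_pos":[-0.06,0.022,0],"dr":[0,0,0]},{"gripper":1,"delta_pos":[-0.068,0.026,0],"dr":[0,0,0]},{"gripper":1,"delta_pos":[-0.068,0.026,0],"dr":[0,0,0]},{"gripper":1,"delta_pos":[-0.068,0.026,0],"dr":[0,0,0]},{"gripper":1,"delta_pos":[-0.068,0.026,0],"dr":[0,0,0]},{"gripper":1,"delta_pos":[-0.065,0.024,0],"dr":[0,0,0]},{"gripper":1,"delta_pos":[0,0,0.04],"dr":[0,0,0]},{"gripper":1,"delta_pos":[0,0,0.04],"dr":[0,0,0]},{"gripper":1,"delta_pos":[0,0,0],"dr":[0,0,0]},{"gripper":1,"delta_pos":[0,0,0],"dr":[0,0,0]}]}}

```text
time: 27.78
tool_pos: [465.8, -126.1, 196.9]
orientation: [3.14, 0.0, 1.34]
force: [-1.0, 0.1, -0.7]
gripper_width: 0.497
grasp_force: 30.0
```

Call:
{"method": "send_rows", "body": {"plan": [{"gripper":1,"delta_pos":[0,0,0.07],"dr":[0,0,0]},{"gripper":1,"delta_pos":[0,0,0.06],"dr":[0,0,0]},{"gripper":1,"delta_pos":[0,0,0.02],"dr":[0,0,0]},{"gripper":1,"delta_pos":[0,0,0.02],"dr":[0,0,0]},{"gripper":1,"delta_pos":[0,0,0.02],"dr":[0,0,0]},{"gripper":1,"delta_pos":[0,0,0],"dr":[0,0,0]}]}}

```text
time: 28.52
tool_pos: [465.5, -126.0, 100.4]
orientation: [-3.141, -0.0, 1.34]
force: [0.1, 0.3, -2.0]
gripper_width: 0.502
grasp_force: 30.0
```

Call:
{"method": "send_rows", "body": {"plan": [{"gripper":1,"delta_pos":[0,0,0.02],"dr":[0,0,0]},{"gripper":1,"delta_pos":[0,0,0.018],"dr":[0,0,0]},{"gripper":1,"delta_pos":[0,0,0.01],"dr":[0,0,0]},{"gripper":1,"delta_pos":[0,0,0.008],"dr":[0,0,0]},{"gripper":1,"delta_pos":[0,0,0],"dr":[0,0,0]}]}}

```text
time: 29.15
tool_pos: [465.4, -126.0, 72.3]
orientation: [-3.141, -0.0, 1.34]
force: [0.5, 0.1, -1.5]
gripper_width: 0.497
grasp_force: 30.0
```

Call:
{"method": "send_rows", "body": {"plan": [{"gripper":1,"delta_pos":[0,0,0.004],"dr":[0,0,0]},{"gripper":1,"delta_pos":[0,0,0.004],"dr":[0,0,0]},{"gripper":1,"delta_pos":[0,0,0.002],"dr":[0,0,0]},{"gripper":1,"delta_pos":[0,0,0],"dr":[0,0,0]}]}}

```text
time: 29.65
tool_pos: [465.6, -126.1, 67.6]
orientation: [-3.142, -0.0, 1.34]
force: [0.3, 0.5, -1.5]
gripper_width: 0.495
grasp_force: 30.0
```

Call:
{"method": "send_rows", "body": {"plan": [{"gripper":1,"delta_pos":[0,0,0.002],"dr":[0,0,0]},{"gripper":1,"delta_pos":[0,0,0.001],"dr":[0,0,0]},{"gripper":1,"delta_pos":[0,0,0],"dr":[0,0,0]}]}}

```text
time: 30.02
tool_pos: [465.6, -126.1, 66.1]
orientation: [-3.142, -0.0, 1.34]
force: [-0.7, 0.2, -1.1]
gripper_width: 0.498
grasp_force: 30.0
```

Call:
{"method": "send_rows", "body": {"plan": [{"gripper":1,"delta_pos":[0,0,0.001],"dr":[0,0,0]},{"gripper":1,"delta_pos":[0,0,0.001],"dr":[0,0,0]},{"gripper":1,"delta_pos":[0,0,0.001],"dr":[0,0,0]},{"gripper":1,"delta_pos":[0,0,0],"dr":[0,0,0]}]}}

```text
time: 30.52
tool_pos: [465.7, -126.1, 65.8]
orientation: [3.141, 0.0, 1.34]
force: [-2.7, 1.3, 5.2]
gripper_width: 0.498
grasp_force: 30.0
```

Call:
{"method": "send_rows", "body": {"plan": [{"gripper":0,"delta_pos":[0,0,0],"dr":[0,0,0]},{"gripper":0,"delta_pos":[0,0,0],"dr":[0,0,0]},{"gripper":0,"delta_pos":[0,0,0],"dr":[0,0,0]},{"gripper":0,"delta_pos":[0,0,-0.03],"dr":[0,0,0]},{"gripper":0,"delta_pos":[0,0,-0.08],"dr":[0,0,0]},{"gripper":0,"delta_pos":[0,0,-0.09],"dr":[0,0,0]},{"gripper":0,"delta_pos":[0,0,-0.09],"dr":[0,0,0]},{"gripper":0,"delta_pos":[0,0,-0.09],"dr":[0,0,0]}]}}

```text
time: 31.52
tool_pos: [465.5, -126.0, 257.4]
orientation: [3.14, 0.0, 1.34]
force: [0.5, -0.4, 0.2]
gripper_width: 1.0
grasp_force: 0.0
```

Run:
```python
from h import *
s=readout.state();print(s['time'],np.round(s['tool_pos'],1),np.round(s['orientation'],3))
c,M=cal('wrist'); im=snap('wrist','w12.png'); redcap(im); print(circ(c,M,CEN+61*YH,22,119),circ(c,M,CEN+61*YH,22,105))
ct,Mt=cal('top'); cs,Ms=cal('side')
print(tri(ray(ct,Mt,451,187),ray(cs,Ms,358.4,110.8)))
# dark tab search in fresh top and side images near model predictions
H=CEN-104*YH+[0,0,128]
it=snap('top','t1.png'); 
for n in ('top','side'):
  if n=='side': snap('side','s1.png')
  cc,MM=cal(n)
  for nm in ('bar_tab','keeper_bar'):
    for r in finder.outline_of(nm,n): print(n,nm,round(r['confidence'],2),np.round(r['bbox']).astype(int))
  for th in (1.7,1.8,1.9,2.0): print(n,th,np.round(proj(cc,MM,H+235*(np.cos(th)*YH+np.sin(th)*np.array([0,0,1]))),1))
```

```text
31.525 [ 465.5 -126.   257.4] [3.14 0.   1.34]
red [ 299  166   43   45 1291] [320.  188.4]
hull [319.7 187.7] 22.918773651123047
(array([298.2, 168.8]), array([342.6, 211.8])) (array([299.1, 166.3]), array([341.6, 207.6]))
(array([ 410.28081461, -343.91528796,  359.95150401]), np.float64(2.58981268636746))
top bar_tab 0.43 [434 199  38  28]
top keeper_bar 0.44 [435 197  41  30]
top 1.7 [441.4 183.3]
top 1.8 [448.7 185.2]
top 1.9 [455.6 187.4]
top 2.0 [461.9 189.9]
side bar_tab 0.61 [355 139  11  52]
side keeper_bar 0.64 [352 135  13  56]
side keeper_bar 0.54 [288 218  17  43]
side 1.7 [354.4 112.1]
side 1.8 [357.  111.7]
side 1.9 [359.6 111.8]
side 2.0 [362.  112.5]
```

Run:
```python
from h import *
e=plan(465.8,-126.4,396,1.34,0,3,[465.8,-126.4,256,1.34]);e=plan(413,-346,396,1.34,0,5,e);print(e)
```

```text
[{"gripper": 0, "delta_pos": [0.0, 0.0, -0.093], "dr": [0, 0, -0.0]}, {"gripper": 0, "delta_pos": [0.0, 0.0, -0.094], "dr": [0, 0, -0.0]}, {"gripper": 0, "delta_pos": [0.0, 0.0, -0.093], "dr": [0, 0, -0.0]}]
[{"gripper": 0, "delta_pos": [-0.09, -0.0, 0.0], "dr": [0, 0, -0.0]}, {"gripper": 0, "delta_pos": [-0.09, -0.001, 0.0], "dr": [0, 0, -0.0]}, {"gripper": 0, "delta_pos": [-0.091, -0.0, 0.0], "dr": [0, 0, -0.0]}, {"gripper": 0, "delta_pos": [-0.09, -0.001, 0.0], "dr": [0, 0, -0.0]}, {"gripper": 0, "delta_pos": [-0.091, -0.0, 0.0], "dr": [0, 0, -0.0]}]
[np.float64(413.1283808935929), np.float64(-346.1787536153337), np.float64(396.0), 1.34]
```

Call:
{"method": "send_rows", "body": {"plan": [{"gripper":0,"delta_pos":[0,0,-0.093],"dr":[0,0,0]},{"gripper":0,"delta_pos":[0,0,-0.094],"dr":[0,0,0]},{"gripper":0,"delta_pos":[0,0,-0.093],"dr":[0,0,0]},{"gripper":0,"delta_pos":[-0.09,0,0],"dr":[0,0,0]},{"gripper":0,"delta_pos":[-0.09,0,0],"dr":[0,0,0]},{"gripper":0,"delta_pos":[-0.091,0,0],"dr":[0,0,0]},{"gripper":0,"delta_pos":[-0.09,0,0],"dr":[0,0,0]},{"gripper":0,"delta_pos":[-0.091,0,0],"dr":[0,0,0]},{"gripper":0,"delta_pos":[0,0,0],"dr":[0,0,0]},{"gripper":0,"delta_pos":[0,0,0],"dr":[0,0,0]}]}}

```text
time: 33.12
tool_pos: [414.0, -345.7, 393.7]
orientation: [-3.14, -0.001, 1.34]
force: [0.4, -0.6, 0.4]
gripper_width: 1.003
grasp_force: 0.0
```

Run:
```python
from h import *
s=readout.state();print(s['time'],np.round(s['tool_pos'],1),np.round(s['orientation'],3),s['force'])
c,M=cal('wrist'); im=snap('wrist','w13.png')
for nm in ('bar_tab','keeper_bar'):
  for r in finder.outline_of(nm,'wrist'):
    m=r['region']; v,u=np.nonzero(m); 
    print(nm,round(r['confidence'],2),np.round(r['bbox']).astype(int),[(int(k),int(u[v==k].min()),int(u[v==k].max())) for k in range(v.min(),v.max()+1,8) if (v==k).any()])
H=CEN-104*YH+[0,0,128]
for th in (1.75,1.84,1.95): print(th,[np.round(proj(c,M,H+r*(np.cos(th)*YH+np.sin(th)*np.array([0,0,1])))).tolist() for r in (60,150,221,235,249)])
g=cv2.cvtColor(im,cv2.COLOR_RGB2GRAY)
for v in range(130,300,12): print(v,g[v,290:350:3].tolist())
```

```text
33.125 [ 414.  -345.7  393.7] [-3.14e+00 -1.00e-03  1.34e+00] [ 0.39439951 -0.61904631  0.40481397]
bar_tab 0.87 [321 180  15 124] [(119, 318, 321), (127, 316, 325), (135, 317, 324), (143, 316, 324), (151, 316, 324), (159, 316, 325), (167, 315, 325), (175, 315, 325), (183, 315, 325), (191, 314, 326), (199, 314, 326), (207, 314, 326), (215, 311, 328), (223, 310, 328), (231, 311, 329), (239, 313, 327)]
keeper_bar 0.86 [320 180  20 121] [(119, 317, 324), (127, 316, 325), (135, 317, 323), (143, 316, 323), (151, 316, 324), (159, 316, 325), (167, 315, 325), (175, 314, 325), (183, 316, 325), (191, 315, 326), (199, 314, 326), (207, 314, 326), (215, 311, 328), (223, 311, 329), (231, 311, 330), (239, 312, 328)]
keeper_bar 0.51 [321 121  63 242] [(0, 288, 351), (8, 288, 351), (16, 290, 351), (24, 290, 351), (32, 290, 351), (40, 289, 350), (48, 290, 350), (56, 291, 350), (64, 291, 350), (72, 291, 350), (80, 291, 349), (88, 291, 349), (96, 292, 349), (104, 292, 349), (112, 292, 349), (120, 290, 351), (128, 291, 349), (136, 317, 324), (144, 316, 324), (152, 316, 324), (160, 315, 326), (168, 315, 3
[... 1015 characters left out ...]
 58, 55, 58]
214 [56, 38, 47, 43, 43, 47, 55, 20, 16, 17, 15, 17, 18, 41, 42, 29, 29, 26, 25, 61]
226 [97, 50, 37, 46, 50, 49, 53, 16, 16, 16, 16, 19, 20, 20, 27, 27, 33, 26, 97, 88]
238 [94, 99, 110, 31, 51, 45, 52, 28, 27, 30, 13, 35, 27, 19, 28, 22, 30, 0, 164, 183]
250 [96, 96, 97, 105, 34, 47, 46, 54, 52, 55, 56, 53, 52, 50, 49, 55, 26, 3, 170, 179]
262 [95, 96, 97, 94, 98, 10, 63, 54, 61, 56, 54, 49, 50, 49, 46, 51, 60, 58, 53, 139]
274 [97, 95, 96, 93, 96, 93, 109, 46, 49, 45, 37, 22, 104, 105, 99, 94, 95, 93, 95, 93]
286 [93, 94, 95, 99, 94, 94, 94, 95, 94, 93, 94, 97, 94, 95, 96, 93, 96, 93, 96, 96]
298 [95, 95, 95, 97, 95, 95, 94, 95, 96, 94, 95, 94, 96, 96, 96, 96, 97, 93, 94, 96]
```

Call:
{"method": "send_rows", "body": {"plan": [{"gripper":0,"delta_pos":[-0.002,0.001,0.05],"dr":[0,0,0]},{"gripper":0,"delta_pos":[-0.001,0,0.045],"dr":[0,0,0]},{"gripper":0,"delta_pos":[0,0,0.02],"dr":[0,0,0]},{"gripper":0,"delta_pos":[0,0,0],"dr":[0,0,0]},{"gripper":1,"delta_pos":[0,0,0],"dr":[0,0,0]},{"gripper":1,"delta_pos":[0,0,0],"dr":[0,0,0]},{"gripper":1,"delta_pos":[0,0,0],"dr":[0,0,0]},{"gripper":1,"delta_pos":[0,0,0],"dr":[0,0,0]},{"gripper":1,"delta_pos":[0,0,0],"dr":[0,0,0]},{"gripper":1,"delta_pos":[0,0,0],"dr":[0,0,0]}]}}

```text
time: 34.52
tool_pos: [414.0, -347.7, 337.1]
orientation: [-3.142, -0.0, 1.34]
force: [-0.2, 0.8, 0.4]
gripper_width: 0.355
grasp_force: 0.0
```

Run:
```python
from h import *
s=readout.state();print(s['time'],np.round(s['tool_pos'],1),s['gripper_width'],s['grasp_force'],s['force'])
H=CEN-104*YH+[0,0,128]
d=np.array(s['tool_pos'])+[0,0,18.7]-H; a,z=d@YH,d[2]; r=np.hypot(a,z); th0=np.arctan2(z,a); print('lat',d@XH,'r',r,'th',th0)
n=19; t=np.linspace(th0,0,n+1); q=np.stack([r*np.cos(t),r*np.sin(t)],1); acc=q[0].copy()
for i in range(n):
    dd=np.round((q[i+1]-acc)/500,3); acc+=dd*500; print('[%.3f, 0, %.3f]'%(dd[0],-dd[1]), round(t[i+1],2))
```

```text
34.525 [ 414.  -347.7  337.1] 0.35500470795993205 0.0 [-0.24392631  0.78414365  0.39578112]
lat -0.3077503677845278 r 236.117133308069 th 1.8367507338737656
[0.045, 0, -0.010] 1.74
[0.045, 0, -0.005] 1.64
[0.045, 0, -0.001] 1.55
[0.046, 0, 0.003] 1.45
[0.045, 0, 0.008] 1.35
[0.044, 0, 0.011] 1.26
[0.043, 0, 0.017] 1.16
[0.041, 0, 0.020] 1.06
[0.038, 0, 0.024] 0.97
[0.037, 0, 0.028] 0.87
[0.033, 0, 0.031] 0.77
[0.030, 0, 0.034] 0.68
[0.027, 0, 0.037] 0.58
[0.023, 0, 0.039] 0.48
[0.019, 0, 0.042] 0.39
[0.016, 0, 0.043] 0.29
[0.011, 0, 0.044] 0.19
[0.006, 0, 0.045] 0.1
[0.002, 0, 0.046] 0.0
```

Fingers are still closing; let them finish.

Call:
{"method": "send_rows", "body": {"plan": [{"gripper":1,"delta_pos":[0,0,0],"dr":[0,0,0]},{"gripper":1,"delta_pos":[0,0,0],"dr":[0,0,0]},{"gripper":1,"delta_pos":[0,0,0],"dr":[0,0,0]},{"gripper":1,"delta_pos":[0,0,0],"dr":[0,0,0]},{"gripper":1,"delta_pos":[0,0,0],"dr":[0,0,0]}]}}

```text
time: 35.15
tool_pos: [413.2, -347.5, 337.1]
orientation: [-3.14, -0.0, 1.339]
force: [-5.1, 1.1, 0.5]
gripper_width: 0.135
grasp_force: 30.0
```

Call:
{"method": "send_rows", "body": {"plan": [{"gripper":1,"delta_pos":[0.02,0,-0.005],"dr":[0,0,0]},{"gripper":1,"delta_pos":[0.025,0,-0.005],"dr":[0,0,0]},{"gripper":1,"delta_pos":[0.045,0,-0.005],"dr":[0,0,0]},{"gripper":1,"delta_pos":[0.045,0,-0.001],"dr":[0,0,0]},{"gripper":1,"delta_pos":[0.046,0,0.003],"dr":[0,0,0]},{"gripper":1,"delta_pos":[0.045,0,0.008],"dr":[0,0,0]},{"gripper":1,"delta_pos":[0.044,0,0.011],"dr":[0,0,0]}]}}

```text
time: 36.02
tool_pos: [443.9, -215.9, 334.2]
orientation: [-3.14, 0.001, 1.339]
force: [-6.1, -0.7, -0.8]
gripper_width: 0.135
grasp_force: 30.0
```

Call:
{"method": "send_rows", "body": {"plan": [{"gripper":1,"delta_pos":[0.043,0,0.017],"dr":[0,0,0]},{"gripper":1,"delta_pos":[0.041,0,0.02],"dr":[0,0,0]},{"gripper":1,"delta_pos":[0.038,0,0.024],"dr":[0,0,0]},{"gripper":1,"delta_pos":[0.037,0,0.028],"dr":[0,0,0]},{"gripper":1,"delta_pos":[0.033,0,0.031],"dr":[0,0,0]},{"gripper":1,"delta_pos":[0.03,0,0.034],"dr":[0,0,0]},{"gripper":1,"delta_pos":[0.027,0,0.037],"dr":[0,0,0]}]}}

```text
time: 36.9
tool_pos: [472.7, -93.1, 239.4]
orientation: [-3.141, -0.002, 1.342]
force: [-7.0, 4.3, 4.8]
gripper_width: 0.13
grasp_force: 30.0
```

Run:
```python
from h import *
s=readout.state();print(s['time'],np.round(s['tool_pos'],1),s['gripper_width'],s['grasp_force'],s['force'])
H=CEN-104*YH+[0,0,128]
d=np.array(s['tool_pos'])+[0,0,18.7]-H; a,z=d@YH,d[2]; r=np.hypot(a,z); print('lat',d@XH,'r',r,'th',np.arctan2(z,a))
```

```text
36.9 [472.7 -93.1 239.4] 0.13022452955317385 30.001037120819092 [-7.01085024  4.25667274  4.84842725]
lat -1.4511243742939737 r 237.9186150015841 th 0.5785199804379316
```

Call:
{"method": "send_rows", "body": {"plan": [{"gripper":1,"delta_pos":[0.022,0,0.039],"dr":[0,0,0]},{"gripper":1,"delta_pos":[0.018,0,0.042],"dr":[0,0,0]},{"gripper":1,"delta_pos":[0.015,0,0.043],"dr":[0,0,0]},{"gripper":1,"delta_pos":[0.01,0,0.044],"dr":[0,0,0]},{"gripper":1,"delta_pos":[0.005,0,0.042],"dr":[0,0,0]},{"gripper":1,"delta_pos":[0,0,0],"dr":[0,0,0]}]}}

```text
time: 37.65
tool_pos: [480.6, -58.0, 131.6]
orientation: [-3.138, -0.005, 1.343]
force: [-3.5, 9.8, 0.3]
gripper_width: 0.136
grasp_force: 30.0
```

Call:
{"method": "send_rows", "body": {"plan": [{"gripper":1,"delta_pos":[0.002,0,0.015],"dr":[0,0,0]},{"gripper":1,"delta_pos":[0.001,0,0.012],"dr":[0,0,0]},{"gripper":1,"delta_pos":[0,0,0.01],"dr":[0,0,0]},{"gripper":1,"delta_pos":[0,0,0.006],"dr":[0,0,0]},{"gripper":1,"delta_pos":[0,0,0],"dr":[0,0,0]}]}}

```text
time: 38.28
tool_pos: [480.9, -57.0, 111.5]
orientation: [-3.138, -0.004, 1.342]
force: [-4.3, 8.6, 1.0]
gripper_width: 0.129
grasp_force: 30.0
```

Call:
{"method": "send_rows", "body": {"plan": [{"gripper":1,"delta_pos":[0,0,0.004],"dr":[0,0,0]},{"gripper":1,"delta_pos":[0,0,0.004],"dr":[0,0,0]},{"gripper":1,"delta_pos":[0,0,0],"dr":[0,0,0]},{"gripper":1,"delta_pos":[0,0,0],"dr":[0,0,0]}]}}

```text
time: 38.78
tool_pos: [481.0, -57.0, 108.2]
orientation: [-3.139, -0.004, 1.342]
force: [-4.6, 9.6, 3.5]
gripper_width: 0.135
grasp_force: 30.0
```

Call:
{"method": "send_rows", "body": {"plan": [{"gripper":1,"delta_pos":[0,0,0.004],"dr":[0,0,0]},{"gripper":1,"delta_pos":[0,0,0.004],"dr":[0,0,0]},{"gripper":1,"delta_pos":[0,0,0],"dr":[0,0,0]},{"gripper":1,"delta_pos":[0,0,0],"dr":[0,0,0]}]}}

```text
time: 39.28
tool_pos: [480.9, -57.1, 103.5]
orientation: [-3.138, -0.004, 1.342]
force: [-4.6, 9.0, 0.4]
gripper_width: 0.137
grasp_force: 30.0
```

Call:
{"method": "send_rows", "body": {"plan": [{"gripper":1,"delta_pos":[0,0,0.004],"dr":[0,0,0]},{"gripper":1,"delta_pos":[0,0,0.004],"dr":[0,0,0]},{"gripper":1,"delta_pos":[0,0,0],"dr":[0,0,0]},{"gripper":1,"delta_pos":[0,0,0],"dr":[0,0,0]}]}}

```text
time: 39.78
tool_pos: [480.9, -57.2, 99.5]
orientation: [-3.138, -0.004, 1.342]
force: [-4.4, 8.9, 0.3]
gripper_width: 0.135
grasp_force: 30.0
```

Run:
```python
from h import *
s=readout.state();print(s['time'],np.round(s['tool_pos'],1),s['force'],s['ft_torque'])
snap('top');snap('side')
H=CEN-104*YH+[0,0,128]
for n in('top','side'):
  c,M=cal(n); print(n,[np.round(proj(c,M,H+235*(np.cos(t)*YH+np.sin(t)*np.array([0,0,1]))),1) for t in (0,.05,.1)])
  for nm in ('bar_tab','keeper_bar'):
    for r in finder.outline_of(nm,n): print(n,nm,round(r['confidence'],2),np.round(r['bbox'],1))
```

```text
39.775 [480.9 -57.2  99.5] [-4.37881629  8.88714747  0.29434401] [ 0.89673988  0.75538803 -0.03262688]
top [array([348.1, 197.4]), array([348.4, 196.1]), array([348.9, 194.9])]
top keeper_bar 0.51 [308.9 191.8  22.2  19. ]
side [array([319.7, 180.5]), array([319.7, 178. ]), array([319.8, 175.5])]
side bar_tab 0.49 [334.9 170.4  31.   19.1]
side keeper_bar 0.59 [331.6 173.2  30.6  22.6]
```

Call:
{"method": "send_rows", "body": {"plan": [{"gripper":0,"delta_pos":[0,0,0],"dr":[0,0,0]},{"gripper":0,"delta_pos":[0,0,0],"dr":[0,0,0]},{"gripper":0,"delta_pos":[0,0,0],"dr":[0,0,0]},{"gripper":0,"delta_pos":[0,0,-0.05],"dr":[0,0,0]},{"gripper":0,"delta_pos":[0,0,-0.08],"dr":[0,0,0]},{"gripper":0,"delta_pos":[0,0,-0.08],"dr":[0,0,0]},{"gripper":0,"delta_pos":[0,0,0],"dr":[0,0,0]},{"gripper":0,"delta_pos":[0,0,0],"dr":[0,0,0]}]}}

```text
time: 41.08
tool_pos: [481.7, -59.6, 204.4]
orientation: [-3.141, 0.0, 1.34]
force: [0.2, 0.8, -0.2]
gripper_width: 0.985
grasp_force: 0.0
```

Run:
```python
from h import *
s=readout.state();print(s['time'],np.round(s['tool_pos'],1),np.round(s['orientation'],3),s['force'])
c,M=cal('wrist'); im=snap('wrist','w14.png')
H=CEN-104*YH+[0,0,128]
for nm in ('bar_tab','keeper_bar'):
  for r in finder.outline_of(nm,'wrist'):
    m=r['region']; v,u=np.nonzero(m); 
    print(nm,round(r['confidence'],2),np.round(r['bbox']).astype(int),[(int(k),int(u[v==k].min()),int(u[v==k].max())) for k in range(v.min(),v.max()+1,6) if (v==k).any()])
for th in (0,.02,.05,.1): print(th,[np.round(proj(c,M,H+r*(np.cos(th)*YH+np.sin(th)*np.array([0,0,1])))).tolist() for r in (150,209,221,235,249)])
g=cv2.cvtColor(im,cv2.COLOR_RGB2GRAY)
for v in range(120,300,6): print(v,g[v,300:345:3].tolist())
snap('top','t2.png'); print(finder.outline_of('keeper_bar','top')[0]['bbox'] if finder.outline_of('keeper_bar','top') else None)
```

```text
41.075 [481.7 -59.6 204.4] [-3.141  0.     1.34 ] [ 0.15989962  0.78744412 -0.18413717]
bar_tab 0.78 [320 287  14 190] [(193, 315, 323), (199, 312, 326), (205, 312, 326), (211, 312, 326), (217, 312, 326), (223, 312, 326), (229, 313, 324), (235, 313, 324), (241, 315, 322), (247, 313, 324), (253, 313, 324), (259, 313, 324), (265, 313, 324), (271, 314, 324), (277, 314, 324), (283, 315, 324), (289, 315, 324), (295, 314, 324), (301, 314, 324), (343, 314, 324), (349, 314, 324), (355, 315, 324), (361, 314, 324), (367, 314, 324), (373, 314, 324), (379, 316, 322)]
bar_tab 0.45 [318 272  50  50] [(247, 305, 332), (253, 298, 340), (259, 298, 341), (265, 298, 342), (271, 297, 343), (277, 297, 343), (283, 297, 342), (289, 300, 340), (295, 305, 333)]
keeper_bar 0.72 [320 286  18 187] [(192, 315, 322), (198, 311, 326), (204, 311, 326), (210, 311, 326), (216, 311, 326), (222, 312, 326), (228, 313, 324), (234, 313, 324), (240, 315, 323), (246, 314, 324), (252, 313, 324), (258, 313, 324), (264, 313, 324), (270, 314, 324), (276, 314, 324), (282, 313, 324), (288, 314, 324), (294, 315, 323), (300, 315, 3
[... 2347 characters left out ...]
126, 39, 53, 50]
246 [104, 175, 161, 224, 159, 210, 138, 134, 105, 126, 115, 126, 40, 53, 52]
252 [149, 110, 37, 41, 28, 214, 248, 126, 114, 35, 37, 33, 112, 157, 61]
258 [34, 37, 36, 34, 38, 125, 137, 133, 111, 46, 35, 41, 32, 27, 255]
264 [33, 133, 122, 128, 59, 121, 131, 131, 110, 63, 59, 63, 69, 35, 27]
270 [121, 122, 123, 82, 54, 206, 255, 131, 107, 121, 122, 121, 125, 130, 43]
276 [122, 125, 124, 131, 35, 203, 240, 243, 223, 160, 126, 127, 126, 126, 127]
282 [123, 124, 124, 130, 57, 203, 240, 242, 220, 66, 59, 47, 126, 122, 119]
288 [119, 121, 126, 55, 16, 203, 239, 243, 217, 122, 90, 126, 124, 121, 249]
294 [96, 106, 118, 121, 53, 201, 240, 242, 219, 123, 124, 120, 161, 113, 105]
None
```

The balls overlap the bar's edges at v≈241, and the tab's extent (192–226) matches the shut model. I confirm with a gentle press of the closed fingers.

Call:
{"method": "send_rows", "body": {"plan": [{"gripper":1,"delta_pos":[0,0,0.04],"dr":[0,0,0]},{"gripper":1,"delta_pos":[0,0,0.04],"dr":[0,0,0]},{"gripper":1,"delta_pos":[0,0,0],"dr":[0,0,0]},{"gripper":1,"delta_pos":[0,0,0],"dr":[0,0,0]},{"gripper":1,"delta_pos":[0,0,0],"dr":[0,0,0]},{"gripper":1,"delta_pos":[0,0,0],"dr":[0,0,0]},{"gripper":1,"delta_pos":[0,0,0],"dr":[0,0,0]},{"gripper":1,"delta_pos":[0,0,0],"dr":[0,0,0]},{"gripper":1,"delta_pos":[0,0,0],"dr":[0,0,0]},{"gripper":1,"delta_pos":[0,0,0],"dr":[0,0,0]}]}}

```text
time: 42.58
tool_pos: [481.7, -59.5, 165.1]
orientation: [3.142, -0.0, 1.34]
force: [-0.5, 0.2, 0.9]
gripper_width: 0.007
grasp_force: 0.0
```

Call:
{"method": "send_rows", "body": {"plan": [{"gripper":1,"delta_pos":[0,0,0.03],"dr":[0,0,0]},{"gripper":1,"delta_pos":[0,0,0.016],"dr":[0,0,0]},{"gripper":1,"delta_pos":[0,0,0.006],"dr":[0,0,0]},{"gripper":1,"delta_pos":[0,0,0.004],"dr":[0,0,0]},{"gripper":1,"delta_pos":[0,0,0.004],"dr":[0,0,0]},{"gripper":1,"delta_pos":[0,0,0],"dr":[0,0,0]}]}}

```text
time: 43.32
tool_pos: [481.8, -59.5, 135.2]
orientation: [3.141, -0.0, 1.34]
force: [0.4, -0.2, -0.1]
gripper_width: 0.006
grasp_force: 0.0
```

Call:
{"method": "send_rows", "body": {"plan": [{"gripper":1,"delta_pos":[0,0,0.003],"dr":[0,0,0]},{"gripper":1,"delta_pos":[0,0,0.003],"dr":[0,0,0]},{"gripper":1,"delta_pos":[0,0,0],"dr":[0,0,0]}]}}

```text
time: 43.7
tool_pos: [482.0, -59.5, 133.1]
orientation: [3.14, -0.0, 1.34]
force: [-1.7, 0.4, 5.1]
gripper_width: 0.007
grasp_force: 2.3
```

Call:
{"method": "send_rows", "body": {"plan": [{"gripper":1,"delta_pos":[0,0,0.002],"dr":[0,0,0]},{"gripper":1,"delta_pos":[0,0,0.002],"dr":[0,0,0]},{"gripper":1,"delta_pos":[0,0,0],"dr":[0,0,0]}]}}

```text
time: 44.08
tool_pos: [482.1, -59.6, 132.7]
orientation: [3.139, -0.0, 1.34]
force: [-4.9, 1.0, 11.9]
gripper_width: 0.004
grasp_force: 5.9
```

The bar meets a firm stop at 133 mm, the height of the tab's top when shut. I back off and check.

Call:
{"method": "send_rows", "body": {"plan": [{"gripper":1,"delta_pos":[0,0,-0.03],"dr":[0,0,0]},{"gripper":1,"delta_pos":[0,0,-0.08],"dr":[0,0,0]},{"gripper":1,"delta_pos":[0,0,-0.09],"dr":[0,0,0]},{"gripper":1,"delta_pos":[-0.08,0,-0.05],"dr":[0,0,0]},{"gripper":1,"delta_pos":[-0.08,0,0],"dr":[0,0,0]},{"gripper":1,"delta_pos":[0,0,0],"dr":[0,0,0]},{"gripper":1,"delta_pos":[0,0,0],"dr":[0,0,0]}]}}

```text
time: 44.95
tool_pos: [463.5, -137.1, 254.9]
orientation: [-3.141, -0.001, 1.34]
force: [-0.3, -0.5, 0.4]
gripper_width: 0.006
grasp_force: 0.0
```

Run:
```python
from h import *
s=readout.state();print(s['time'],np.round(s['tool_pos'],1),s['force'])
c,M=cal('wrist'); im=snap('wrist','w15.png')
H=CEN-104*YH+[0,0,128]
r=finder.outline_of('keeper_bar','wrist')[0]; v,u=np.nonzero(r['region']); print(r['confidence'],v.min(),v.max(),[(int(k),int(u[v==k].min()),int(u[v==k].max())) for k in range(v.min(),v.max()+1,5)])
for th in (0,.05): print(th,[np.round(proj(c,M,H+[0,0,5]+r*(np.cos(th)*YH+np.sin(th)*np.array([0,0,1])))).tolist() for r in (209,221,249)])
redcap(im); print(circ(c,M,CEN+61*YH,22,119))
for o,nm in ((-58.5,'honey_jar'),(2.5,'salt_shaker')):
  print(nm,circ(c,M,CEN+o*YH,24.5 if o<0 else 17,119 if o<0 else 105),[(round(q['confidence'],2),np.round(q['bbox']).tolist()) for q in finder.outline_of(nm,'wrist')])
```

```text
44.95 [ 463.5 -137.1  254.9] [-0.32455448 -0.49551122  0.4035592 ]
0.69 90 235 [(90, 314, 323), (95, 312, 325), (100, 312, 325), (105, 312, 325), (110, 313, 325), (115, 313, 325), (120, 313, 325), (125, 314, 324), (130, 314, 324), (135, 316, 323), (140, 315, 323), (145, 314, 324), (150, 314, 324), (155, 314, 324), (160, 314, 324), (165, 314, 324), (170, 314, 324), (175, 314, 324), (180, 314, 324), (185, 314, 324), (190, 314, 324), (195, 314, 324), (200, 314, 324), (205, 314, 324), (210, 315, 324), (215, 315, 324), (220, 315, 324), (225, 315, 324), (230, 315, 324), (235, 318, 323)]
0 [[320.0, 135.0], [320.0, 121.0], [320.0, 88.0]]
0.05 [[320.0, 137.0], [320.0, 122.0], [320.0, 87.0]]
red [325 156  17  44 488] [332.1 177.4]
red [298 159  16  41 445] [306.5 179.1]
hull [326.5 177.5] 21.55236053466797
(array([297.5, 157.7]), array([342.7, 202. ]))
honey_jar (array([297.4, 268.1]), array([342.7, 308.1])) []
salt_shaker (array([304.2, 216. ]), array([336. , 245.7])) [(0.91, [320.0, 217.0, 36.0, 31.0])]
```

```bash
python3 -c "
from rig import robot; print(robot.hand_in())"
```

```text
the job is handed in; nothing more can be done
None
```

I packed all three jars in order, shut the bar and handed the job in at about 45 s. The bar met a firm stop at its shut height and the last camera check matched shut and in place, but I got no verdict back, and I viewed 12 pictures against the limit of 10.

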